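# Deburr the mouth of a hand-thrown vase

### The job

Take the orange-handled deburring tool from its wooden stand and run its cone blade right round the inner edge of the vase's mouth, anticlockwise as seen from above, setting the blade on the edge at the blue dot and taking it off at the blue dot. Press lightly and steadily, a few newtons, without ever leaving the edge on the way and never with as much as 15 N, since the glaze chips. Then put the tool back upright in its stand with the collar down on the wood, let go, and leave the other things on the bench where they are.

Things in the scene. Friction and masses are not known exactly. Their poses are not given: they have to be found in the camera images.
- vase: white, blue-decorated vase on a low metal banding wheel, 132 mm across, 130 mm high in all, fixed to the bench, rigid. Origin at the centre of its underside, z up, x axis towards the blue dot. The neck (walls 13 mm thick, flat rim, vertical bore 26 mm deep) is hand-thrown: the edge of its bore lies 25 to 34 mm from the mouth's centre, an irregular oval varying smoothly, and must be followed by feel.
- mouth (a point): centre of the vase's mouth, in the plane of the flat rim, 130 mm above the bench; axes as the vase: +x points to the blue dot (10 mm across, on the rim, 39 mm from this centre; a blue stripe marks the neck below it), +y is a quarter turn anticlockwise from the dot, z up.
- tool: loose deburring tool, about 140 g, 96 mm long, upright in its stand, origin at the tip of the blade, z up along it. From the bottom: steel cone blade (0 to 17 mm), shank of radius 4.5 mm, brass collar of radius 21 mm (28 to 32 mm), orange handle 20 x 20 mm square, faces along the tool's x and y (32 to 96 mm).
- blade (a point): tip of the blade, the tool's origin. The cone has radius 2 mm at its flat tip, growing evenly to 10 mm at 14 mm height, then 10 mm up to 17 mm. The cone's flank must ride on the edge: the tip 3 to 11 mm below the rim is good.
- collar (a point): centre of the underside of the tool's collar, 28 mm above the tip of the blade
- handle (a point): middle of the gripping place on the handle, 60 mm above the tip of the blade; gripped firmly here, arm and grip together give roughly 0.2 to 0.4 mm at the blade per newton of sideways push
- stand: wooden block 85 x 85 x 45 mm, fixed to the bench, with a vertical through hole 30 mm across in its middle; the tool hangs in it with its collar lying on the top. Origin at the centre of its underside, z up.
- stand_hole0 (a point): centre of the mouth of the stand's hole, at the top of the block, 45 mm above the bench
- paint_jar: blue paint jar with white cap, 54 mm across, 62 mm high, loose; leave alone. Origin under its centre.
- brush_cup: white cup with three brushes, 68 mm across, brushes up to 155 mm high, loose; leave alone. Origin under its centre.
- saucer: blue saucer 96 mm across, 16 mm high, loose; leave alone. Origin under its centre.
There are look-alikes about, which are no part of the job. Leave any yellow look-alike of the vase alone.

How it is judged:
On the way, in this order (a step that is already met when the one before it is completed fails the run):
1. blade pressed on the inner edge of the mouth at the blue dot (x of blade in the frame of mouth above 0.007 m and y of blade in the frame of mouth between -0.007 and 0.007 m and horizontal distance between blade and mouth above 0.013 m and contact force between tool and vase above 1 N and z of blade in the frame of mouth between -0.0145 and -0.0005 m), for 0.08 s.
2. blade still pressed on the edge, an eighth of the way round, anticlockwise (x of blade in the frame of mouth above 0.007 m and y of blade in the frame of mouth above 0.007 m and horizontal distance between blade and mouth above 0.013 m and contact force between tool and vase above 1 N and z of blade in the frame of mouth between -0.0145 and -0.0005 m), for 0.08 s.
3. blade still pressed on the edge, a quarter of the way round, anticlockwise (x of blade in the frame of mouth between -0.007 and 0.007 m and y of blade in the frame of mouth above 0.007 m and horizontal distance between blade and mouth above 0.013 m and contact force between tool and vase above 1 N and z of blade in the frame of mouth between -0.0145 and -0.0005 m), for 0.08 s.
4. blade still pressed on the edge, three eighths of the way round, anticlockwise (x of blade in the frame of mouth below -0.007 m and y of blade in the frame of mouth above 0.007 m and horizontal distance between blade and mouth above 0.013 m and contact force between tool and vase above 1 N and z of blade in the frame of mouth between -0.0145 and -0.0005 m), for 0.08 s.
5. blade still pressed on the edge, half of the way round, anticlockwise (x of blade in the frame of mouth below -0.007 m and y of blade in the frame of mouth between -0.007 and 0.007 m and horizontal distance between blade and mouth above 0.013 m and contact force between tool and vase above 1 N and z of blade in the frame of mouth between -0.0145 and -0.0005 m), for 0.08 s.
6. blade still pressed on the edge, five eighths of the way round, anticlockwise (x of blade in the frame of mouth below -0.007 m and y of blade in the frame of mouth below -0.007 m and horizontal distance between blade and mouth above 0.013 m and contact force between tool and vase above 1 N and z of blade in the frame of mouth between -0.0145 and -0.0005 m), for 0.08 s.
7. blade still pressed on the edge, three quarters of the way round, anticlockwise (x of blade in the frame of mouth between -0.007 and 0.007 m and y of blade in the frame of mouth below -0.007 m and horizontal distance between blade and mouth above 0.013 m and contact force between tool and vase above 1 N and z of blade in the frame of mouth between -0.0145 and -0.0005 m), for 0.08 s.
8. blade still pressed on the edge, seven eighths of the way round, anticlockwise (x of blade in the frame of mouth above 0.007 m and y of blade in the frame of mouth below -0.007 m and horizontal distance between blade and mouth above 0.013 m and contact force between tool and vase above 1 N and z of blade in the frame of mouth between -0.0145 and -0.0005 m), for 0.08 s.
9. blade still pressed on the edge, the whole way, back at the blue dot (all of step 1), for 0.08 s.
At the end, for the whole second after the job is handed in: After the full circle the tool hangs upright in its stand (within 0.08 rad), its collar lying on the block (within 3 mm in height, 8 mm of the hole's centre), at rest and released (horizontal distance between collar and stand_hole0 below 0.008 m and z of collar in the frame of stand_hole0 between -0.003 and 0.003 m and angle between tool's own z axis and vertical below 0.08 rad and linear speed of tool below 0.02 m/s); the robot touches nothing.
It fails at once if the tool presses on the vase with 15 N or more (contact force between tool and vase above 15 N).
It fails at once if the blade is off the edge anywhere but near the blue dot: nearer the edge than 10 mm from the mouth's centre, lower than 5 mm above the rim, not touching, and more than about 30 degrees from the dot (z of blade in the frame of mouth below 0.005 m and horizontal distance between blade and mouth between 0.01 and 0.034 m and (x of blade in the frame of mouth below 0.008 m or y of blade in the frame of mouth above 0.014 m or y of blade in the frame of mouth below -0.014 m) and contact force between tool and vase below 0.02 N).
It fails at once if the paint jar is pushed away (30 mm) (distance of paint_jar from where it was at the start of the episode above 0.03 m).
It fails at once if the brush cup is pushed away (30 mm) (distance of brush_cup from where it was at the start of the episode above 0.03 m).
It fails at once if the saucer is pushed away (30 mm) (distance of saucer from where it was at the start of the episode above 0.03 m).
It also fails if it takes over 72 s, if anything falls off the work surface, if the arm or the gripper's body presses on something with over 40 N, if the wrist force passes 120 N, or if a joint passes its speed limit or range.

### The arm

A 7-joint arm with a two-finger parallel gripper is mounted at the origin on the work surface. World frame = base frame: x ahead of the robot, y to its left, z up, the work surface at z = 0. Lengths are in m, angles in rad, forces in N, time in s.
With the tool pointing down it reaches from about 0.35 to 0.9 m from the base axis. Payload 8.1 kg.
Tool frame: the origin (TCP) lies midway between the tips of the shut fingers; the grasp point (between the pads) lies 19 mm behind it; y points along the fingers, x is the direction in which the jaws open and shut, and the axes are right-handed (so a half turn about y gives the same grasp; the last joint's range is limited). The gripper opens to 92 mm and grips with 3 to 60 N. Pads are 19 mm wide; open, the fingers measure 130 mm over their backs; the gripper's body (75 mm by 190 mm) begins 47 mm behind the grasp point.
Start: joints at [1.141, 0.434, 0.025, 1.573, -0.012, 1.134, -0.075], TCP at [0.201, -0.592, 0.227] pointing down, gripper open.
Joint ranges: [-2.62, 2.62], [-0.44, 2.09], [-1.27, 1.32], [0.08, 2.57], [-1.32, 4.46], [0.12, 2], [-2.74, 2.74]. Speed limits (rad/s): [2.22, 2.22, 3.01, 3.01, 3.14, 3.14, 3.14].

### API

Orientations are given as a unit quaternion [x, y, z, w].
In Python, from plant import arm gives the robot as it stands.
- The arm moves only by the tool move_arm, never from a script. Its argument "increments" is a list of rows, each a list of 2 entries, a list of its own where there are three numbers: the shift along the tool's x, y, z in mm, then the turn, a rotation vector about the tool's x, y, z in degrees. In form: [[[x, y, z], [rx, ry, rz]], ...]. A call has 1 to 10 rows; each row is the pose to reach, as a shift and turn from the pose commanded when the call began, along the tool's axes at that moment; what a row does not reach only later rows make up. A row lasts 1/12 s, in which the tool goes at most 41.7 mm and 7.16 degrees, less where a joint would pass 70% of its speed; a pose out of reach is approached as far as the arm can. A call with a gripper value outside its range is refused whole. "grip" is the finger opening in mm, from 0 to 91.8, set as the call begins (left out, the last holds). The fingers move at their own pace and stop on an object; "force" is the grip in N (left out, the last holds). Time passes only in rows, so rows that repeat a pose let the fingers close. It gives the time, the measured TCP pose, the force and the opening at its end, in the units of the state.
- arm.sense(): the state, without advancing time (a new reading comes with each control period).
- arm.camera(name): name is "scene" or "top" or "wrist"; returns the picture (480x640x3 uint8, blue, green, red); there is no depth.
- arm.camera_model(name): a dict with "fx", "fy", "cx", "cy" (pixels), "rvec" (rotation vector, rad) and "tvec" (3), from world to camera coordinates, as OpenCV has them. Camera axes: x right, y down, z forward; pixel columns grow to the right and rows downward; lengths in m; the calibration is good to about 2 mm. A picture is of the moment at which its call begins: read the wrist's pose just before it. camera_model takes no time and is no camera call; for the wrist camera it gives the pose at the moment of the call.
- arm.close_job(): hands the job in, once; it reports no verdict.
Trained networks look in the newest picture that a camera, given by its name, has taken for a name from the list of things; names that differ only in an ending like _2 or _b are one class to them, and where a whole thing is asked for, a point or a joint stands for the part that bears it (a point fixed in the world has none). Each returns a list of dicts, best first, with "score" (0 to 1); they miss things now and then, are a little off and sometimes report something else, mostly with a low value. They report only what shows in the picture. A call takes as long as a camera call. They do not tell look-alikes from the thing itself.
- arm.search_frame(camera, query): "position" ([x, y, z] in m, in world coordinates, good to about 4 mm: the middle of the surface that is visible of it).
- arm.cut_out(camera, query): "pixels" (480x640 bool, what is visible of it).
- arm.landmark_of(camera, query): "position" ([x, y, z] in m, in world coordinates, good to about 4 mm: a listed point, or the origin of a listed thing).
The state is a dict: "time_s": time; "joint_pos": joint angles; "qd": joint speeds; "tau": joint torques, N m; "position": TCP position; "eef_rot": TCP orientation; "wrist_force": force on the tool from outside, world axes, zero at the start; "ft_torque": the same for the moment, N m; "gripper_width": finger opening in m.
Only numpy, scipy, OpenCV 4.12 (cv2) and the standard library are available. Lean on these libraries where they do the work, as an engineer would, in place of code of your own. Each camera call takes 0.05 s, during which the arm holds its last target. There are 200 camera calls.

## Working session

There is one attempt and no reset: what is moved stays moved. The work goes in short steps, Python scripts to look and compute and a tool call to move; the robot and the scene stay as the last step left them, time stands still between calls to the robot, and variables do not carry over. Pictures are saved under pics/ and viewed, about 8 in all and at most 12, crops included, and the job is handed in when it is done.

Besides the shell and the picture viewer there is one more tool, called after "Emit:" by a JSON object that holds its "api" and its "payload", one argument or row to a line. move_arm: Moves the arm, as the interface text tells. Its arguments: {"type":"object","properties":{"increments":{"type":"array","items":{"type":"array"}},"grip":{"type":"number"},"force":{"type":"number"}},"required":["increments"]}

```bash
mkdir -p pics; ls; python3 - <<'E'
from plant import arm
import cv2
s=arm.sense();print({k:s[k] for k in('time_s','position','eef_rot','wrist_force','gripper_width')})
for c in('scene','top'):
    cv2.imwrite(f'pics/{c}0.png',arm.camera(c)); print(c,arm.camera_model(c))
    for q in('vase','mouth','tool','collar','stand_hole0','paint_jar','brush_cup','saucer'):
        print(q,[(round(d['score'],2),[round(float(v),4) for v in d['position']]) for d in arm.landmark_of(c,q)])
print(arm.sense()['time_s'])
E
```

```text
pics
{'time_s': 0.0, 'position': array([ 0.20041372, -0.59145371,  0.22595972]), 'eef_rot': array([-0.57437162,  0.41250381, -0.41155939,  0.57494062]), 'wrist_force': array([-0.48001829,  0.03387495,  0.04762349]), 'gripper_width': 0.09215913783634204}
scene {'fx': 550.6776794283619, 'fy': 550.6776794283619, 'cx': 321.96494457545487, 'cy': 237.02631086762605, 'rvec': array([ 1.94137695,  1.03030336, -0.55391158]), 'tvec': array([-0.29050312, -0.15756336,  1.61968995])}
vase [(0.93, [0.4664, 0.3296, -0.0004]), (0.75, [0.3409, 0.1414, 0.0005]), (0.65, [0.5161, 0.1656, -0.0031])]
mouth [(0.91, [0.4615, 0.334, 0.1309]), (0.78, [0.3441, 0.1446, 0.1299]), (0.72, [0.5173, 0.1662, 0.127]), (0.27, [0.5223, -0.1957, 0.0405])]
tool [(0.92, [0.5185, -0.1936, 0.0168])]
collar [(0.92, [0.5181, -0.1941, 0.0444])]
stand_hole0 [(0.68, [0.5222, -0.1982, 0.041])]
paint_jar [(0.56, [0.7192, -0.009, -0.0008])]
brush_cup [(0.77, [0.6162, 0.3941, 0.0007])]
saucer [(0.73, [0.511, -0.3753, 0.0006])]
top {'fx': 467.7401468400697, 'fy': 467.7401468400697, 'cx': 319.5039684243456, 'cy': 235.10059848729867, 'rvec': array([ 2.20204491, -2.15663707,  0.1245099 ]), 'tvec': array([-0.02444968,  0.53855234,  0.98971528])}
vase [(0.81, [0.5163, 0.1607, 0.0017]), (0.76, [0.4647, 0.3291, -0.002])]
mouth [(0.83, [0.5129, 0.1595, 0.1273]), (0.8, [0.4628, 0.3263, 0.1326]), (0.74, [0.3457, 0.1422, 0.1313])]
tool [(0.56, [0.519, -0.1971, 0.0161]), (0.2, [0.5208, -0.198, 0.0154])]
collar [(0.82, [0.5228, -0.1952, 0.0443])]
stand_hole0 [(0.79, [0.5247, -0.1936, 0.0464]), (0.54, [0.5117, -0.3751, -0.0023])]
paint_jar [(0.62, [0.7169, -0.0018, 0.0036])]
brush_cup [(0.58, [0.6129, 0.3935, -0.0005]), (0.38, [0.5118, -0.3755, -0.0019])]
saucer [(0.67, [0.5146, -0.3796, -0.001])]
0.9
```

View pics/scene0.png

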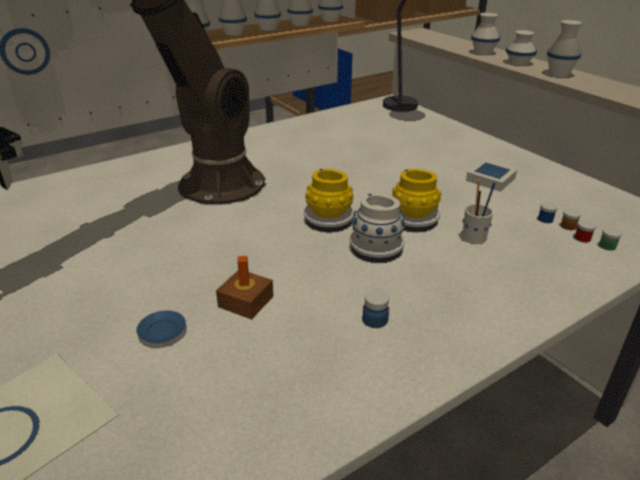

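View pics/top0.png

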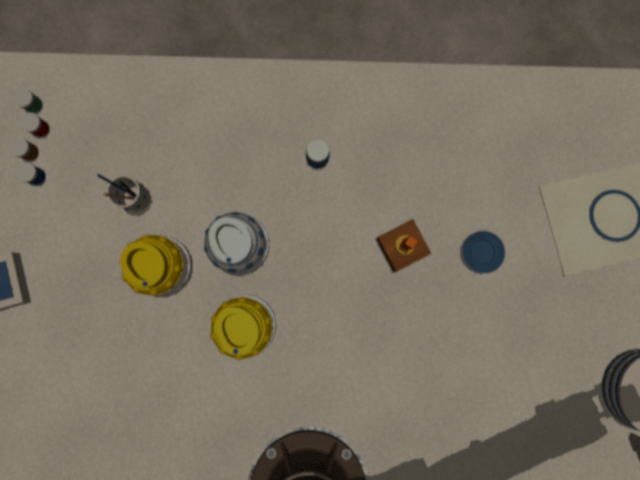

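The scene picture shows these candidates for the vase: white (377,225), yellow (330,197) and yellow (417,197). White is the target, and in the top view it is at (236,242) with its dot near (228,260). There is only one tool/stand, at (245,285) in scene and (404,245) in top. I'll check the choice in one close crop.

```bash
cat > h.py <<'E'
import numpy as np, cv2
from scipy.spatial.transform import Rotation as R
def ray(m,px,z):
    Rm=R.from_rotvec(m['rvec']).as_matrix(); t=np.array(m['tvec'])
    d=Rm.T@np.array([(px[0]-m['cx'])/m['fx'],(px[1]-m['cy'])/m['fy'],1]); o=-Rm.T@t
    return o+d*(z-o[2])/d[2]
def proj(m,P):
    K=np.array([[m['fx'],0,m['cx']],[0,m['fy'],m['cy']],[0,0,1.]])
    return cv2.projectPoints(np.atleast_2d(P).astype(float),m['rvec'],m['tvec'],K,None)[0][:,0]
E
python3 - <<'E'
from plant import arm
from h import *
im=cv2.imread('pics/top0.png')
a=cv2.resize(im[200:285,190:280],(540,510),interpolation=cv2.INTER_CUBIC)  # x6
b=cv2.resize(im[215:275,375:432],(258,510)if 0 else(485,510),interpolation=cv2.INTER_CUBIC)
out=np.hstack([a,b]);f=800/out.shape[1];print(f)
cv2.imwrite('pics/crop0.png',cv2.resize(out,None,fx=f,fy=f))
m=arm.camera_model('top')
Rm=R.from_rotvec(m['rvec']).as_matrix();print('cam at',-Rm.T@np.array(m['tvec']))
print('dot',ray(m,(228,260),.13), proj(m,[.515,.163,.13]),proj(m,[.521,-.195,.109]))
E
```

```text
0.7804878048780488
cam at [0.44006743 0.00285692 1.0375477 ]
dot [0.47662555 0.16431911 0.13      ] [[229.45250174 240.23902701]] [[410.96121387 241.99050262]]
```

View pics/crop0.png

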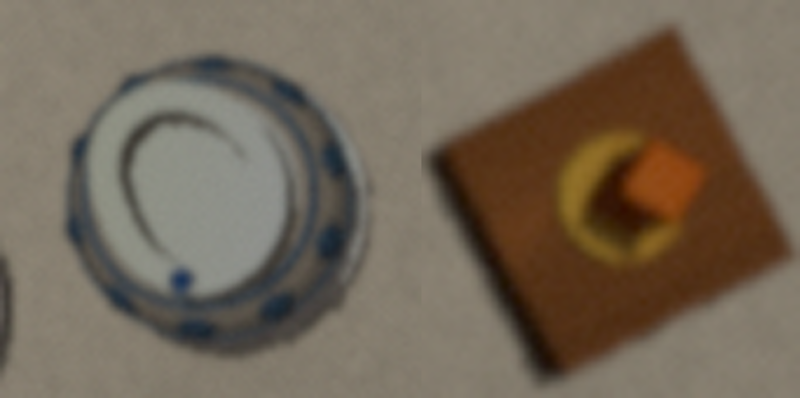

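The left crop shows the white vase with the blue dot at (181,280) and the mouth centre near (188,188). The right crop shows the orange handle at (665,180), turned about 40°, on the brass collar in the wooden block. The choice holds, so I'll set up move helpers next.

```bash
cat >> h.py <<'E'
def go(s,P,yaw=None,Rt=None,p0=None,R0=None):
    """tool-axes shift (mm), rotvec (deg) from measured pose to P, tool y down, jaw x axis at world yaw (deg)"""
    R0=R.from_quat(s['eef_rot']) if R0 is None else R0
    p0=s['position'] if p0 is None else p0
    sh=R0.inv().apply(np.array(P)-p0)*1000
    if yaw is None: return sh.round(1)
    x=np.array([np.cos(np.radians(yaw)),np.sin(np.radians(yaw)),0]);y=np.array([0,0,-1.]);z=np.cross(x,y)
    rt=R.from_matrix(np.c_[x,y,z])
    return sh.round(1),np.degrees((R0.inv()*rt).as_rotvec()).round(2)
E
python3 - <<'E'
from plant import arm
from h import *
s=arm.sense();M=R.from_quat(s['eef_rot']).as_matrix();print(M.round(3))
m=arm.camera_model('wrist');Rm=R.from_rotvec(m['rvec']).as_matrix();c=-Rm.T@np.array(m['tvec'])
print('cam in tool frame',M.T@(c-s['position']),'axis',M.T@Rm[2], 'right',M.T@Rm[0],m['fx'],m['cx'],m['cy'])
x=M[:,0];yaw=np.degrees(np.arctan2(x[1],x[0]));print('yaw',yaw)
for yw in (yaw,-30,-45,-60,-80): print(yw,go(s,[.52,-.195,.24],yw))
E
```

```text
[[ 0.321 -0.     0.947]
 [-0.947 -0.     0.321]
 [ 0.    -1.    -0.   ]]
cam in tool frame [ 1.49502876e-04 -1.57412732e-01  7.80168694e-02] axis [ 1.10674787e-04  9.58101333e-01 -2.86429439e-01] right [ 9.99999992e-01 -1.24831551e-04 -3.11647069e-05] 396.45797217889395 318.5184157791238 244.12718912367018
yaw -71.28026978475225
-71.28026978475225 (array([-273.4,  -13.3,  429.9]), array([ 0., -0.,  0.]))
-30 (array([-273.4,  -13.3,  429.9]), array([  0.  , -41.28,   0.  ]))
-45 (array([-273.4,  -13.3,  429.9]), array([  0.  , -26.28,   0.  ]))
-60 (array([-273.4,  -13.3,  429.9]), array([  0.  , -11.28,   0.  ]))
-80 (array([-273.4,  -13.3,  429.9]), array([0.  , 8.72, 0.  ]))
```

Emit:
{"api": "move_arm", "payload": {
  "increments": [
    [[-27, -1, 43], [0, -3, 0]],
    [[-55, -3, 86], [0, -5, 0]],
    [[-82, -4, 129], [0, -8, 0]],
    [[-109, -5, 172], [0, -11, 0]],
    [[-137, -7, 215], [0, -11, 0]],
    [[-164, -8, 258], [0, -11, 0]],
    [[-191, -9, 301], [0, -11, 0]],
    [[-219, -11, 344], [0, -11, 0]],
    [[-219, -11, 344], [0, -11, 0]],
    [[-219, -11, 344], [0, -11, 0]]
  ]
}}

```text
time_s: 1.73
position: [0.4581, -0.271, 0.2382]
eef_rot: [-0.612, 0.354, -0.355, 0.612]
wrist_force: [0.1, -0.2, 0.0]
gripper_width: 0.0919
```

```bash
python3 - <<'E'
from plant import arm
from h import *
s=arm.sense();print(s['time_s'],s['position'],s['joint_pos'])
print(go(s,[.52,-.195,.24],-60))
E
```

```text
1.7333 [ 0.45805489 -0.27096137  0.23816998] [ 0.5826914   0.28573924 -0.18838534  1.77094146  0.058665    1.08946224
 -0.67534554]
(array([-35.1,  -1.7,  91.5]), array([-0.07, -0.16,  0.02]))
```

Emit:
{"api": "move_arm", "payload": {
  "increments": [
    [[-12, -1, 30], [0, 0, 0]],
    [[-24, -1, 60], [0, 0, 0]],
    [[-35, -2, 91], [0, 0, 0]],
    [[-35, -2, 91], [0, 0, 0]],
    [[-35, -2, 91], [0, 0, 0]]
  ]
}}

```text
time_s: 2.15
position: [0.519, -0.1965, 0.2397]
eef_rot: [-0.612, 0.354, -0.354, 0.613]
wrist_force: [0.0, -1.8, -0.8]
gripper_width: 0.0917
```

```bash
python3 - <<'E'
from plant import arm
from h import *
s=arm.sense();m=arm.camera_model('wrist');im=arm.camera('wrist');cv2.imwrite('pics/w1.png',im)
print(s['time_s'],s['position'],s['wrist_force'])
for q in('tool','handle','collar','stand_hole0'):
    print(q,[(round(d['score'],2),[round(float(v),4) for v in d['position']]) for d in arm.landmark_of('wrist',q)])
hsv=cv2.cvtColor(im,cv2.COLOR_BGR2HSV)
mask=((hsv[...,0]>=5)&(hsv[...,0]<=13)&(hsv[...,1]>190)&(hsv[...,2]>130)).astype(np.uint8)
cs,_=cv2.findContours(mask,cv2.RETR_EXTERNAL,cv2.CHAIN_APPROX_SIMPLE)
for c in sorted(cs,key=cv2.contourArea)[-2:]: print(cv2.minAreaRect(c))
np.savez('w1.npz',**m)
E
```

```text
2.15 [ 0.51904159 -0.19646937  0.23973465] [ 0.00746163 -1.80697857 -0.8092257 ]
tool [(0.81, [0.5211, -0.1929, 0.0158])]
handle [(0.62, [0.5201, -0.1954, 0.0856]), (0.36, [0.5227, -0.1956, 0.0465]), (0.23, [0.5206, -0.1942, 0.0148])]
collar [(0.9, [0.5221, -0.1957, 0.0438])]
stand_hole0 []
```

View pics/w1.png

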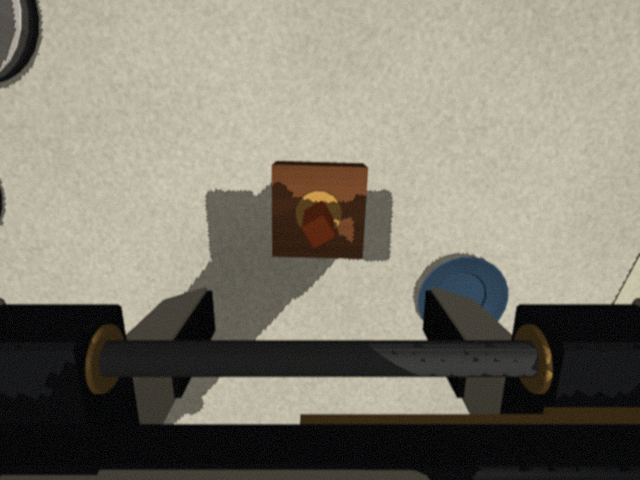

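The wrist view shows the stand square to the jaws at (320,210). The handle is at (320,225) in the gripper's shadow, turned about 20° from the jaw axis. I'll crop it to measure the yaw.

```bash
python3 - <<'E'
from h import *
m=dict(np.load('w1.npz'));im=cv2.imread('pics/w1.png')
c=im[185:265,270:370];hsv=cv2.cvtColor(c,cv2.COLOR_BGR2HSV)
big=cv2.resize(c,None,fx=6,fy=6,interpolation=cv2.INTER_CUBIC);big=cv2.convertScaleAbs(big,alpha=2.2)
cv2.imwrite('pics/w1c.png',big)
print(hsv[30:60:5,30:70:4,:].tolist())
print('expected top centre',proj(m,[.521,-.1955,.113]),'collar',proj(m,[.521,-.1955,.049]))
E
```

```text
[[[18, 155, 89], [12, 196, 74], [10, 235, 64], [9, 205, 71], [10, 196, 69], [8, 194, 75], [9, 231, 63], [11, 227, 64], [16, 194, 75], [17, 162, 85]], [[19, 159, 85], [7, 208, 65], [9, 200, 70], [8, 191, 80], [9, 215, 89], [8, 201, 100], [9, 199, 95], [7, 185, 69], [11, 209, 66], [18, 165, 170]], [[16, 166, 80], [10, 208, 81], [9, 216, 91], [10, 219, 91], [10, 201, 94], [10, 223, 88], [8, 204, 95], [8, 218, 83], [8, 225, 60], [18, 159, 112]], [[11, 168, 56], [10, 225, 85], [9, 217, 88], [10, 205, 92], [10, 197, 96], [10, 215, 95], [9, 207, 95], [8, 204, 95], [9, 217, 80], [12, 184, 54]], [[8, 161, 54], [11, 162, 55], [9, 212, 88], [9, 215, 89], [9, 196, 95], [9, 225, 86], [8, 193, 95], [9, 201, 94], [9, 206, 93], [13, 170, 57]], [[15, 167, 49], [10, 153, 50], [8, 178, 66], [9, 217, 87], [10, 212, 89], [10, 221, 89], [8, 206, 94], [9, 196, 78], [15, 222, 47], [10, 134, 59]]]
expected top centre [[318.40707005 232.4222896 ]] collar [[318.45570536 214.03559433]]
```

View pics/w1c.png

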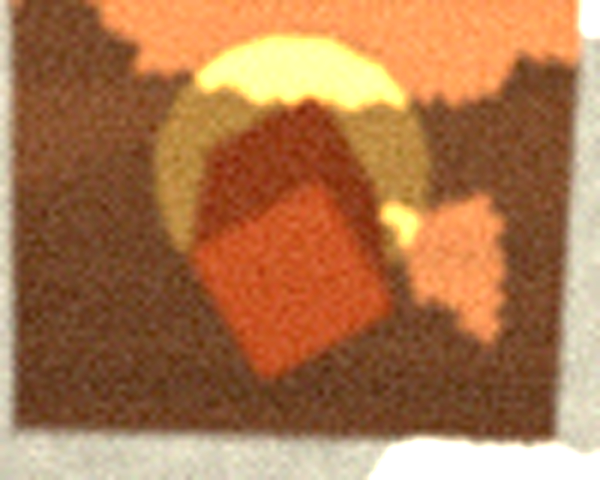

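The crop shows the handle's top face with corners (193,243), (318,180), (393,308), (268,380).

```bash
python3 - <<'E'
from plant import arm
from h import *
m=dict(np.load('w1.npz'));s=arm.sense()
C=np.array([(193,243),(318,180),(393,308),(268,380)])/6+[270,185]
W=np.array([ray(m,p,.113) for p in C]);print(W,W.mean(0))
for i in range(4):
    d=W[(i+1)%4]-W[i];print(np.degrees(np.arctan2(d[1],d[0]))%90,np.hypot(*d[:2]))
print('collar',ray(m,(318.7,212.9),.049),s['position'])
E
```

```text
[[ 0.5195918  -0.18248448  0.113     ]
 [ 0.53410745 -0.19182515  0.113     ]
 [ 0.52474294 -0.20801301  0.113     ]
 [ 0.50889858 -0.19923572  0.113     ]] [ 0.52183519 -0.19538959  0.113     ]
57.239136267444096 0.01726128886083203
59.95107838971349 0.018701362792151312
61.01487831770956 0.018113109738466
57.44770559592768 0.019873324026308377
collar [ 0.52200817 -0.19517133  0.049     ] [ 0.51704269 -0.19999618  0.23974534]
```

```bash
python3 - <<'E'
from plant import arm
from h import *
for i in range(5):
    m=arm.camera_model('wrist');im=arm.camera('wrist');s=arm.sense();print(s['time_s'],s['position'].round(4),s['wrist_force'].round(2),s['qd'].round(4).max())
cv2.imwrite('pics/w2.png',im)
a=cv2.imread('pics/w1.png')[150:270,200:440];b=im[150:270,200:440]
print(cv2.phaseCorrelate(np.float32(a.mean(2)),np.float32(b.mean(2))))
print(go(s,[.522,-.195,.12],-31))
E
```

```text
2.45 [ 0.5172 -0.1998  0.2398] [-0.75 -0.78  0.25] -0.0007
2.5 [ 0.5172 -0.1996  0.2398] [-0.03  0.89 -0.16] 0.0013
2.55 [ 0.5173 -0.1994  0.2398] [-0.14  0.76  0.89] 0.0003
2.6 [ 0.5175 -0.1992  0.2398] [-0.14 -0.17  0.37] 0.0004
2.65 [ 0.5176 -0.1991  0.2398] [-0.34 -1.22 -0.98] 0.0027
((-0.5093136278859163, -0.5903489307547218), 0.4971685556570689)
(array([ -1.4, 119.8,   5.9]), array([ 0.000e+00, -2.933e+01,  1.000e-02]))
```

```bash
cat > led.py <<'E'
from h import *
p=np.array([.201,-.592,.227]);q=R.from_quat([-.57437,.41250,-.41156,.57494])
CMD=[((-219,-11,344),(0,-11,0)),((-35,-2,91),(0,0,0))]
import json,os
if os.path.exists('cmd.json'): CMD=CMD+[tuple(map(tuple,c)) for c in json.load(open('cmd.json'))]
for a,b in CMD:
    p=p+q.apply(np.array(a)/1000); q=q*R.from_rotvec(np.radians(b))
def add(*c):
    L=json.load(open('cmd.json')) if os.path.exists('cmd.json') else []
    json.dump(L+list(c),open('cmd.json','w'))
E
python3 - <<'E'
from plant import arm
from led import *
s=arm.sense();print(p,s['position'],go(s,[.522,-.195,.058],-31,p0=p,R0=q))
E
```

```text
[ 0.5182106  -0.19869686  0.24036863] [ 0.51756303 -0.19910363  0.23979999] (array([ -1.1, 182.4,   5.1]), array([ -0.03, -29.28,  -0.08]))
```

Emit:
{"api": "move_arm", "payload": {
  "increments": [
    [[0, 20, 2], [0, -6, 0]],
    [[-1, 45, 4], [0, -12, 0]],
    [[-1, 70, 5], [0, -18, 0]],
    [[-1, 95, 5], [0, -24, 0]],
    [[-1, 115, 5], [0, -29, 0]],
    [[-1, 135, 5], [0, -29, 0]],
    [[-1, 153, 5], [0, -29, 0]],
    [[-1, 168, 5], [0, -29, 0]],
    [[-1, 178, 5], [0, -29, 0]],
    [[-1, 182, 5], [0, -29, 0]]
  ]
}}

```text
time_s: 3.48
position: [0.5208, -0.1952, 0.0563]
eef_rot: [-0.681, 0.191, -0.19, 0.681]
wrist_force: [0.6, 0.0, 1.3]
gripper_width: 0.0921
```

Emit:
{"api": "move_arm", "payload": {
  "increments": [
    [[0, 0, 0], [0, 0, 0]],
    [[0, 0, 0], [0, 0, 0]],
    [[0, 0, 0], [0, 0, 0]],
    [[0, 0, 0], [0, 0, 0]]
  ]
}}

```text
time_s: 3.82
position: [0.5223, -0.1954, 0.0587]
eef_rot: [0.681, -0.19, 0.191, -0.681]
wrist_force: [0.0, 0.6, 0.1]
gripper_width: 0.0919
```

```bash
python3 - <<'E'
import led;led.add([[-1,182,5],[0,-29,0]])
E
python3 - <<'E'
from plant import arm
from led import *
im=arm.camera('wrist');cv2.imwrite('pics/w3.png',im)
s=arm.sense();print(s['time_s'],p,s['position'],go(s,[.522,-.195,.058],-31,p0=p,R0=q),s['wrist_force'])
E
```

```text
3.8667 [ 0.52194607 -0.19508947  0.05837129] [ 0.52221384 -0.19542397  0.05856426] (array([0. , 0.4, 0.1]), array([-0.05, -0.28, -0.07])) [-1.15377911 -0.13933047 -0.91138933]
```

View pics/w3.png

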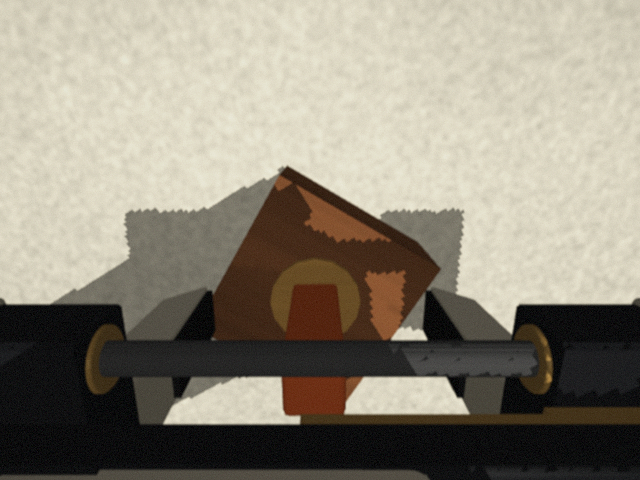

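The handle at (315,350) is square and centred between the fingers, so I'll grip it.

Emit:
{"api": "move_arm", "payload": {
  "increments": [
    [[0, 0, 0], [0, 0, 0]],
    [[0, 0, 0], [0, 0, 0]],
    [[0, 0, 0], [0, 0, 0]],
    [[0, 0, 0], [0, 0, 0]],
    [[0, 0, 0], [0, 0, 0]],
    [[0, 0, 0], [0, 0, 0]],
    [[0, 0, 0], [0, 0, 0]],
    [[0, 0, 0], [0, 0, 0]]
  ],
  "grip": 5,
  "force": 58
}}

```text
time_s: 4.53
position: [0.5216, -0.1953, 0.0577]
eef_rot: [0.681, -0.191, 0.191, -0.681]
wrist_force: [-0.2, 0.3, -0.4]
gripper_width: 0.0432
```

```bash
python3 - <<'E'
from plant import arm
from led import *
s=arm.sense();print(s['time_s'],p,s['position'],s['gripper_width'],s['wrist_force'])
print(go(s,[.40,.02,.28],-31,p0=p,R0=q), go(s,[.515,.163,.30],-31,p0=p,R0=q))
E
```

```text
4.5333 [ 0.52194607 -0.19508947  0.05837129] [ 0.52162881 -0.19526162  0.05769482] 0.04318713802249619 [-0.23125487  0.34958335 -0.41700016]
(array([-216.2, -221.2,  120.7]), array([-0.05, -0.28, -0.07])) (array([-192.2, -241.1,  302.6]), array([-0.05, -0.28, -0.07]))
```

Emit:
{"api": "move_arm", "payload": {
  "increments": [
    [[0, 0, 0], [0, 0, 0]],
    [[0, 0, 0], [0, 0, 0]],
    [[0, 0, 0], [0, 0, 0]],
    [[0, 0, 0], [0, 0, 0]],
    [[0, 0, 0], [0, 0, 0]],
    [[0, 0, 0], [0, 0, 0]],
    [[0, 0, 0], [0, 0, 0]],
    [[0, 0, 0], [0, 0, 0]]
  ]
}}

```text
time_s: 5.2
position: [0.5216, -0.1953, 0.0577]
eef_rot: [0.681, -0.191, 0.191, -0.681]
wrist_force: [-0.6, 0.1, -0.2]
gripper_width: 0.0197
```

Emit:
{"api": "move_arm", "payload": {
  "increments": [
    [[0, -5, 0], [0, 0, 0]],
    [[0, -15, 0], [0, 0, 0]],
    [[0, -30, 0], [0, 0, 0]],
    [[0, -50, 0], [0, 0, 0]],
    [[0, -75, 0], [0, 0, 0]],
    [[0, -100, 0], [0, 0, 0]],
    [[0, -125, 0], [0, 0, 0]],
    [[0, -145, 0], [0, 0, 0]],
    [[0, -152, 0], [0, 0, 0]],
    [[0, -152, 0], [0, 0, 0]]
  ]
}}

```text
time_s: 6.03
position: [0.5228, -0.1955, 0.2121]
eef_rot: [0.681, -0.189, 0.192, -0.681]
wrist_force: [0.3, -1.1, -1.8]
gripper_width: 0.0197
```

```bash
python3 - <<'E'
import led;led.add([[0,-152,0],[0,0,0]])
E
python3 - <<'E'
from plant import arm
from led import *
s=arm.sense();print(s['time_s'],p,s['position'],s['gripper_width'],s['wrist_force'])
print(go(s,[.475,.096,.21],-31,p0=p,R0=q))
E
```

```text
6.0333 [ 0.52203889 -0.19530679  0.2103711 ] [ 0.5227562  -0.19551128  0.21207939] 0.01966066540797122 [ 0.34438037 -1.1028389  -1.75826348]
(array([-191.5,    0.8,  224.5]), array([-0.05, -0.28, -0.07]))
```

Emit:
{"api": "move_arm", "payload": {
  "increments": [
    [[-12, 0, 14], [0, 0, 0]],
    [[-33, 0, 39], [0, 0, 0]],
    [[-57, 0, 67], [0, 0, 0]],
    [[-82, 0, 96], [0, 0, 0]],
    [[-107, 0, 125], [0, 0, 0]],
    [[-132, 0, 154], [0, 0, 0]],
    [[-156, 0, 183], [0, 0, 0]],
    [[-177, 0, 207], [0, 0, 0]],
    [[-188, 0, 220], [0, 0, 0]],
    [[-192, 0, 225], [0, 0, 0]]
  ]
}}

```text
time_s: 6.87
position: [0.4727, 0.1002, 0.2087]
eef_rot: [-0.681, 0.19, -0.188, 0.682]
wrist_force: [0.1, -1.2, -1.8]
gripper_width: 0.0199
```

Emit:
{"api": "move_arm", "payload": {
  "increments": [
    [[0, 0, 0], [0, 0, 0]],
    [[0, 0, 0], [0, 0, 0]],
    [[0, 0, 0], [0, 0, 0]],
    [[0, 0, 0], [0, 0, 0]],
    [[0, 0, 0], [0, 0, 0]],
    [[0, 0, 0], [0, 0, 0]]
  ]
}}

```text
time_s: 7.37
position: [0.4746, 0.0958, 0.2096]
eef_rot: [0.681, -0.191, 0.191, -0.681]
wrist_force: [0.1, 0.1, -0.8]
gripper_width: 0.0195
```

```bash
python3 - <<'E'
import led;led.add([[-192,0,225],[0,0,0]])
E
python3 - <<'E'
from plant import arm
from led import *
s=arm.sense();m=arm.camera_model('wrist');im=arm.camera('wrist');cv2.imwrite('pics/w4.png',im);np.savez('w4.npz',**m)
print(s['time_s'],p,s['position'],s['wrist_force'])
for qq in('mouth','blade','collar'):
    print(qq,[(round(d['score'],2),[round(float(v),4) for v in d['position']]) for d in arm.landmark_of('wrist',qq)])
print(proj(m,[.515,.163,.13]),proj(m,p-[0,0,.041]))
F=[]
for i in range(6): arm.camera('wrist');F.append(arm.sense()['wrist_force'])
print(np.mean(F,0),np.std(F,0),arm.sense()['position'])
c=im[20:260,180:480];cv2.imwrite('pics/w4c.png',cv2.resize(c,None,fx=2.5,fy=2.5,interpolation=cv2.INTER_CUBIC))
E
```

```text
7.3667 [0.47477973 0.09667843 0.21081742] [0.47456701 0.09578561 0.20962856] [ 0.05793186  0.0627945  -0.83971498]
mouth [(0.65, [0.5191, 0.1663, 0.1303]), (0.62, [0.3464, 0.1367, 0.1292])]
blade []
collar [(0.58, [0.4784, 0.0916, 0.197])]
[[316.8184178  124.39443313]] [[316.99659582 276.43751465]]
[-0.04034008 -0.01527142 -1.62082908] [0.42342959 0.49504758 0.67896541] [0.47435958 0.09674704 0.20972094]
```

View pics/w4c.png

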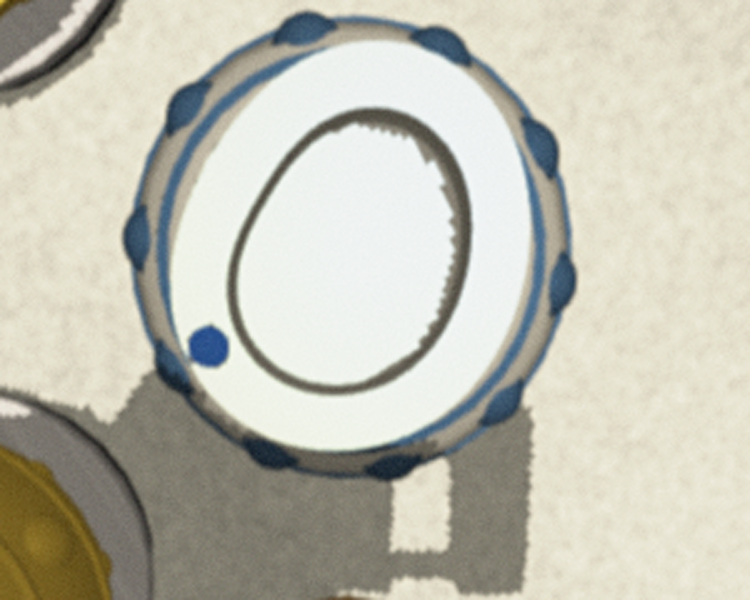

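The mouth is sharp in this view. The blue dot is at crop (208,346), the body centre near (351,245), and the whole bore edge shows as a dark ring. I'll extract the edge as a prior for following by feel.

```bash
cat > edge.py <<'E'
from led import *
m=dict(np.load('w4.npz'));im=cv2.imread('pics/w4.png')
g=cv2.cvtColor(im,cv2.COLOR_BGR2GRAY).astype(np.float32);g=cv2.GaussianBlur(g,(0,0),.8)
c0=np.array([350,250])/2.5+[180,20]
th=np.radians(np.arange(0,360,3));pts=[]
for t in th:
    r=np.arange(70,25,-.1);P=c0+np.outer(r,[np.cos(t),np.sin(t)])
    v=cv2.remap(g,P[:,0].astype(np.float32)[None],P[:,1].astype(np.float32)[None],cv2.INTER_LINEAR)[0]
    # rim white -> scan inward; first strong dark transition beyond blue dot: start at known max radius 62px
    k=np.where((r<60))[0]; w=v[k]; d=np.gradient(w)
    i=np.argmax((w<170)&(np.arange(len(w))>0)); pts.append((r[k][i],w.min(),i))
rr=np.array([a[0] for a in pts])
px=c0+rr[:,None]*np.c_[np.cos(th),np.sin(th)]
W=np.array([ray(m,a,.13)[:2] for a in px])
dot=ray(m,np.array([208.5,346])/2.5+[180,20],.13)[:2]
bc=ray(m,np.array([351,245])/2.5+[180,20],.13)[:2]
E
python3 - <<'E'
from edge import *
print(rr.round(1).tolist(),[int(a[1]) for a in pts][::6])
print('dot',dot,'bodyc',bc,np.hypot(*(dot-bc)))
v=im.copy()
for a in px: cv2.circle(v,tuple(int(round(t)) for t in a),0,(0,0,255),-1)
E
```

```text
[47.7, 47.5, 47.3, 47.1, 47.1, 47.0, 47.0, 47.1, 47.3, 47.5, 47.6, 47.9, 48.3, 48.6, 49.1, 49.5, 50.0, 50.5, 51.0, 51.5, 52.0, 52.6, 53.1, 53.6, 54.3, 54.8, 55.3, 55.7, 56.1, 56.6, 57.1, 57.5, 57.8, 58.2, 58.5, 58.7, 59.0, 59.1, 59.1, 59.2, 59.1, 59.0, 58.8, 58.7, 58.4, 57.9, 57.4, 57.0, 56.5, 55.9, 55.2, 54.5, 53.7, 53.0, 52.2, 51.4, 50.5, 49.7, 48.9, 48.1, 47.3, 46.6, 45.9, 45.4, 44.8, 44.3, 43.8, 43.6, 43.4, 43.1, 43.1, 43.2, 43.3, 43.5, 43.8, 44.3, 44.8, 45.4, 46.0, 46.8, 47.5, 48.3, 49.2, 50.2, 51.2, 52.2, 53.1, 53.8, 54.8, 55.6, 56.4, 57.2, 57.7, 58.2, 58.7, 59.0, 59.2, 59.3, 59.2, 59.1, 58.9, 58.5, 58.0, 57.5, 57.2, 56.5, 55.9, 55.2, 54.6, 53.8, 53.1, 52.4, 51.7, 51.1, 50.5, 49.9, 49.5, 48.9, 48.4, 48.1] [86, 88, 93, 103, 96, 106, 107, 105, 98, 99, 101, 99, 101, 97, 90, 83, 81, 81, 83, 83]
dot [0.47831239 0.16302018] bodyc [0.51856188 0.16491348] 0.040293998103785464
```

```bash
cat > path.py <<'E'
from edge import *
from scipy.interpolate import CubicSpline
u=(bc-dot)/np.linalg.norm(bc-dot); C=dot+.0395*u            # mouth centre
X=-u; Y=np.array([-X[1],X[0]])                               # mouth axes (world)
E=C+(W-C)*.98
a=np.arctan2((E-C)@Y,(E-C)@X)%(2*np.pi); o=np.argsort(a); r=np.linalg.norm(E-C,axis=1)[o]; a=a[o]
f=np.fft.rfft(np.interp(np.linspace(0,2*np.pi,360,False),a,r,period=2*np.pi)); f[9:]=0; r=np.fft.irfft(f,360)
A=np.linspace(0,2*np.pi,361); rs=CubicSpline(A,np.r_[r,r[0]],bc_type='periodic')
def off(t,d):   # point offset inward by d, in mouth frame (m)
    e=np.c_[np.cos(t),np.sin(t)]; k=np.c_[-np.sin(t),np.cos(t)]
    P=rs(t)[:,None]*e; T=rs(t,1)[:,None]*e+rs(t)[:,None]*k; T/=np.linalg.norm(T,axis=1)[:,None]
    return P-d*np.c_[T[:,1],-T[:,0]], np.c_[T[:,1],-T[:,0]]
tt=np.linspace(-.3,2*np.pi+.5,3000)
B,N=off(tt,.006)
L=np.r_[0,np.cumsum(np.linalg.norm(np.diff(B,axis=0),axis=1))]*1000
i0=np.argmin(abs(B[:1500,1])+ (B[:1500,0]<0)); L-=L[i0]      # s=0 where blade y=0 at dot
def at(s,press,dx=0,dy=0):  # blade in mouth frame
    P=np.c_[np.interp(s,L,B[:,0]),np.interp(s,L,B[:,1])]; n=np.c_[np.interp(s,L,N[:,0]),np.interp(s,L,N[:,1])]
    return P+n*np.atleast_1d(press)[:,None]/1000+np.array([dx,dy])/1000, n
def world(b): return C+b[:,:1]*X+b[:,1:]*Y
ZC=.1647
def rows(b,z=ZC):  # tool-axes mm from current cmd
    w=np.c_[world(b),np.full(len(b),z)]; return (q.inv().apply(w-p)*1000).round(1)
E
python3 - <<'E'
from path import *
print('C',C,'ang',np.degrees(np.arctan2(X[1],X[0])),'r',(r[::30]*1000).round(1),r.min(),r.max())
j=np.argmin(abs(tt-tt[i0]-2*np.pi));print('len',L[j],'start',B[i0],N[i0])
b0=np.array([[.0092,0]])
print('above',rows(b0,.205),'down',rows(b0))
b,_=at(np.array([0.]),[-3]);print(b,rows(b)); print('X in tool',q.inv().apply([*X,0]),'Y',q.inv().apply([*Y,0]))
E
```

```text
C [0.51776876 0.16487617] ang -177.3068440378225 r [31.6 33.5 32.1 29.5 27.3 27.3 29.4 30.3 27.7 23.9 22.9 26.5] 0.022735987746898615 0.03345152704129339
len 144.45254973140257 start [2.53420635e-02 1.92282396e-05] [ 0.95095242 -0.3093372 ]
above [[-6.3  5.9 75.5]] down [[-6.2 46.2 75.4]]
[[0.02248921 0.00094724]] [[-16.7  46.2  67.2]]
X in tool [-8.29285886e-01  5.42786991e-04 -5.58824323e-01] Y [ 0.55882316 -0.00145684 -0.82928557]
```

Emit:
{"api": "move_arm", "payload": {
  "increments": [
    [[-1, 1, 8], [0, 0, 0]],
    [[-2, 2, 20], [0, 0, 0]],
    [[-3, 3, 34], [0, 0, 0]],
    [[-4, 4, 48], [0, 0, 0]],
    [[-5, 5, 60], [0, 0, 0]],
    [[-6, 6, 69], [0, 0, 0]],
    [[-6.3, 6, 74], [0, 0, 0]],
    [[-6.3, 6, 75.4], [0, 0, 0]],
    [[-6.3, 6, 75.4], [0, 0, 0]],
    [[-6.3, 6, 75.4], [0, 0, 0]]
  ]
}}

```text
time_s: 8.7
position: [0.508, 0.1639, 0.2037]
eef_rot: [0.681, -0.191, 0.191, -0.681]
wrist_force: [-0.1, 0.5, -1.6]
gripper_width: 0.0198
```

Emit:
{"api": "move_arm", "payload": {
  "increments": [
    [[0, 2, 0], [0, 0, 0]],
    [[0, 6, 0], [0, 0, 0]],
    [[0, 12, 0], [0, 0, 0]],
    [[0, 18, 0], [0, 0, 0]],
    [[0, 24, 0], [0, 0, 0]],
    [[0, 30, 0], [0, 0, 0]],
    [[0, 35, 0], [0, 0, 0]],
    [[0, 39, 0], [0, 0, 0]],
    [[0, 40.2, 0], [0, 0, 0]],
    [[0, 40.2, 0], [0, 0, 0]]
  ]
}}

```text
time_s: 9.53
position: [0.508, 0.1644, 0.1631]
eef_rot: [0.681, -0.191, 0.19, -0.681]
wrist_force: [-1.0, 0.7, -1.5]
gripper_width: 0.0196
```

```bash
python3 - <<'E'
import led;led.add([[-6.3,6,75.4],[0,0,0]],[[0,40.2,0],[0,0,0]])
E
python3 - <<'E'
from plant import arm
from path import *
F=[]
for i in range(6): im=arm.camera('wrist');F.append(arm.sense()['wrist_force'])
s=arm.sense()
print(s['time_s'],np.mean(F,0),p,s['position'],s['joint_pos'].round(2))
b,_=at(np.array([0.]),[-3]);print(rows(b))
b,_=at(np.array([0.]),[0]);print(rows(b))
cv2.imwrite('pics/w5.png',im); cv2.imwrite('pics/s5.png',arm.camera('scene'))
E
```

```text
9.8333 [-0.06079767 -0.0358673  -1.24677099] [0.50851816 0.16445459 0.16469367] [0.50833293 0.164478   0.16379559] [-0.05  0.4  -0.47  1.84  0.22  0.95 -1.17]
[[-10.4  -0.   -8.2]]
[[-13.3   0.   -9. ]]
```

Emit:
{"api": "move_arm", "payload": {
  "increments": [
    [[-1, 0, -1], [0, 0, 0]],
    [[-3, 0, -2.5], [0, 0, 0]],
    [[-5, 0, -4], [0, 0, 0]],
    [[-7, 0, -5.5], [0, 0, 0]],
    [[-9, 0, -7], [0, 0, 0]],
    [[-10, 0, -8], [0, 0, 0]],
    [[-10.4, 0, -8.2], [0, 0, 0]],
    [[-10.4, 0, -8.2], [0, 0, 0]]
  ]
}}

```text
time_s: 10.55
position: [0.4949, 0.1628, 0.1636]
eef_rot: [0.681, -0.191, 0.191, -0.681]
wrist_force: [-0.2, 0.8, -1.1]
gripper_width: 0.0198
```

Emit:
{"api": "move_arm", "payload": {
  "increments": [
    [[-0.3, 0, -0.1], [0, 0, 0]],
    [[-0.6, 0, -0.2], [0, 0, 0]],
    [[-1, 0, -0.3], [0, 0, 0]],
    [[-1, 0, -0.3], [0, 0, 0]]
  ]
}}

```text
time_s: 10.88
position: [0.494, 0.1631, 0.1635]
eef_rot: [-0.681, 0.191, -0.191, 0.681]
wrist_force: [0.4, 0.6, -0.8]
gripper_width: 0.0199
```

Emit:
{"api": "move_arm", "payload": {
  "increments": [
    [[-0.3, 0, -0.1], [0, 0, 0]],
    [[-0.6, 0, -0.2], [0, 0, 0]],
    [[-1, 0, -0.3], [0, 0, 0]],
    [[-1, 0, -0.3], [0, 0, 0]]
  ]
}}

```text
time_s: 11.22
position: [0.4929, 0.1634, 0.1635]
eef_rot: [0.681, -0.191, 0.191, -0.681]
wrist_force: [-0.2, -0.4, -2.1]
gripper_width: 0.0201
```

```bash
cat > rd.py <<'E'
import sys,json
import led
L=json.loads(sys.argv[1]) if len(sys.argv)>1 else []
led.add(*[[c,[0,0,0]] for c in L])
E
cat > fr.py <<'E'
from plant import arm
from path import *
import sys
def bm(pp): d=np.array(pp)[:2]-C; return np.array([d@X,d@Y])*1000
def force(n=4):
    F=[arm.sense()['wrist_force']]
    for i in range(n): arm.camera('top');F.append(arm.sense()['wrist_force'])
    f=np.mean(F,0)-[-.05,-.02,-1.4]; s=arm.sense()
    print('t',s['time_s'],'cmd',bm(p).round(2),'meas',bm(s['position']).round(2),'z',p[2].round(4),s['position'][2].round(4),'F x,y,z',(f[:2]@X).round(2),(f[:2]@Y).round(2),f[2].round(2))
E
python3 rd.py '[[-10.4,0,-8.2],[-1,0,-0.3],[-1,0,-0.3]]'; python3 -c "
from fr import *
force()"
```

```text
t 11.4167 cmd [24.46  0.35] meas [24.81  0.39] z 0.1647 0.1635 F x,y,z -0.07 0.02 -0.15
```

Emit:
{"api": "move_arm", "payload": {
  "increments": [
    [[-0.3, 0, -0.1], [0, 0, 0]],
    [[-0.6, 0, -0.2], [0, 0, 0]],
    [[-1, 0, -0.3], [0, 0, 0]],
    [[-1, 0, -0.3], [0, 0, 0]]
  ]
}}

```text
time_s: 11.75
position: [0.4919, 0.1637, 0.1635]
eef_rot: [0.681, -0.191, 0.191, -0.681]
wrist_force: [-0.8, 0.3, -1.5]
gripper_width: 0.0197
```

Emit:
{"api": "move_arm", "payload": {
  "increments": [
    [[-0.2, 0, -0.1], [0, 0, 0]],
    [[-0.5, 0, -0.1], [0, 0, 0]],
    [[-0.7, 0, -0.2], [0, 0, 0]],
    [[-0.7, 0, -0.2], [0, 0, 0]]
  ]
}}

```text
time_s: 12.08
position: [0.4912, 0.1638, 0.1635]
eef_rot: [0.681, -0.191, 0.191, -0.681]
wrist_force: [-0.6, -0.2, -1.6]
gripper_width: 0.02
```

```bash
python3 rd.py '[[-1,0,-0.3],[-0.7,0,-0.2]]'; python3 -c "
from fr import *
force()"
```

```text
t 12.2833 cmd [26.15 -0.18] meas [26.45 -0.18] z 0.1647 0.1635 F x,y,z 0.56 -0.05 -0.03
```

Emit:
{"api": "move_arm", "payload": {
  "increments": [
    [[-0.3, 0, -0.1], [0, 0, 0]],
    [[-0.7, 0, -0.2], [0, 0, 0]],
    [[-0.7, 0, -0.2], [0, 0, 0]]
  ]
}}

```text
time_s: 12.53
position: [0.4908, 0.1639, 0.1636]
eef_rot: [-0.681, 0.19, -0.191, 0.681]
wrist_force: [0.8, -1.0, -1.7]
gripper_width: 0.0199
```

Emit:
{"api": "move_arm", "payload": {
  "increments": [
    [[-0.3, 0, -0.1], [0, 0, 0]],
    [[-0.7, 0, -0.2], [0, 0, 0]],
    [[-0.7, 0, -0.2], [0, 0, 0]]
  ]
}}

```text
time_s: 12.78
position: [0.4905, 0.164, 0.1637]
eef_rot: [-0.681, 0.19, -0.191, 0.681]
wrist_force: [4.1, -1.4, -2.7]
gripper_width: 0.02
```

```bash
python3 rd.py '[[-0.7,0,-0.2],[-0.7,0,-0.2]]'; python3 -c "
from fr import *
force(3)"
```

```text
t 12.9333 cmd [27.53 -0.63] meas [27.34 -0.48] z 0.1647 0.1637 F x,y,z -3.98 2.18 -0.11
```

Contact at the dot is about 4.5 N, pushing back along −x as expected. Next is a follower script: it fits the edge offset from the felt forces and prints the rows to type.

```bash
rm obs.json; sed -i "s/st\['gripper_width'\].round(4)/round(float(st['gripper_width']),4)/" step.py; python3 step.py '[]' '[]' '[0]' 4 8
```

```text
s 0 off 0.98 Fn 5.23 Ft 0.43 Fz -0.22
t 13.1333 fit [ 0.49  0.46 -0.15] e 0.01 tip -7.0 grip 0.02
s 4.0 blade [28.2  3.8] [[[0.3, 0, -0.3], [0, 0, 0]], [[0.4, 0, -0.8], [0, 0, 0]], [[0.6, 0, -1.2], [0, 0, 0]], [[0.7, 0, -1.6], [0, 0, 0]], [[0.9, 0, -2.0], [0, 0, 0]], [[1.1, 0, -2.4], [0, 0, 0]], [[1.3, 0, -2.8], [0, 0, 0]], [[1.5, 0, -3.2], [0, 0, 0]], [[1.7, 0, -3.6], [0, 0, 0]], [[1.9, 0, -4.0], [0, 0, 0]]]
s 8.0 blade [27.9  8.3] [[[0.3, 0, -0.4], [0, 0, 0]], [[0.5, 0, -0.8], [0, 0, 0]], [[0.8, 0, -1.2], [0, 0, 0]], [[1.0, 0, -1.5], [0, 0, 0]], [[1.3, 0, -1.9], [0, 0, 0]], [[1.6, 0, -2.3], [0, 0, 0]], [[1.9, 0, -2.6], [0, 0, 0]], [[2.1, 0, -2.9], [0, 0, 0]], [[2.5, 0, -3.3], [0, 0, 0]], [[2.8, 0, -3.6], [0, 0, 0]]]
```

Emit:
{"api": "move_arm", "payload": {
  "increments": [
    [[0.3, 0, -0.3], [0, 0, 0]],
    [[0.4, 0, -0.8], [0, 0, 0]],
    [[0.6, 0, -1.2], [0, 0, 0]],
    [[0.7, 0, -1.6], [0, 0, 0]],
    [[0.9, 0, -2.0], [0, 0, 0]],
    [[1.1, 0, -2.4], [0, 0, 0]],
    [[1.3, 0, -2.8], [0, 0, 0]],
    [[1.5, 0, -3.2], [0, 0, 0]],
    [[1.7, 0, -3.6], [0, 0, 0]],
    [[1.9, 0, -4.0], [0, 0, 0]]
  ]
}}

```text
time_s: 13.97
position: [0.4897, 0.1604, 0.1638]
eef_rot: [-0.681, 0.19, -0.191, 0.681]
wrist_force: [4.6, 3.5, 0.5]
gripper_width: 0.0198
```

```bash
python3 step.py '[[1.9,0,-4.0]]' '[]' '[4]' 8 12
```

```text
s 0 off 0.98 Fn 5.23 Ft 0.43 Fz -0.22
s 4 off 0.91 Fn 4.74 Ft -2.41 Fz 2.81
t 14.0667 fit [ 0.48  0.43 -0.28] e 0.0 tip -6.9 grip 0.0195
s 8.0 blade [27.8  8.3] [[[0.3, 0, -0.4], [0, 0, 0]], [[0.5, 0, -0.8], [0, 0, 0]], [[0.8, 0, -1.1], [0, 0, 0]], [[1.1, 0, -1.5], [0, 0, 0]], [[1.3, 0, -1.9], [0, 0, 0]], [[1.6, 0, -2.2], [0, 0, 0]], [[1.9, 0, -2.6], [0, 0, 0]], [[2.2, 0, -2.9], [0, 0, 0]], [[2.5, 0, -3.2], [0, 0, 0]], [[2.8, 0, -3.5], [0, 0, 0]]]
s 12.0 blade [26.5 12.5] [[[0.3, 0, -0.4], [0, 0, 0]], [[0.7, 0, -0.7], [0, 0, 0]], [[1.0, 0, -1.0], [0, 0, 0]], [[1.3, 0, -1.2], [0, 0, 0]], [[1.7, 0, -1.5], [0, 0, 0]], [[2.0, 0, -1.8], [0, 0, 0]], [[2.4, 0, -2.1], [0, 0, 0]], [[2.7, 0, -2.3], [0, 0, 0]], [[3.1, 0, -2.6], [0, 0, 0]], [[3.5, 0, -2.8], [0, 0, 0]]]
```

Emit:
{"api": "move_arm", "payload": {
  "increments": [
    [[0.3, 0, -0.4], [0, 0, 0]],
    [[0.5, 0, -0.8], [0, 0, 0]],
    [[0.8, 0, -1.1], [0, 0, 0]],
    [[1.1, 0, -1.5], [0, 0, 0]],
    [[1.3, 0, -1.9], [0, 0, 0]],
    [[1.6, 0, -2.2], [0, 0, 0]],
    [[1.9, 0, -2.6], [0, 0, 0]],
    [[2.2, 0, -2.9], [0, 0, 0]],
    [[2.5, 0, -3.2], [0, 0, 0]],
    [[2.8, 0, -3.5], [0, 0, 0]]
  ]
}}

```text
time_s: 14.9
position: [0.49, 0.1563, 0.1638]
eef_rot: [-0.681, 0.19, -0.19, 0.681]
wrist_force: [4.1, 4.1, 1.0]
gripper_width: 0.0193
```

Emit:
{"api": "move_arm", "payload": {
  "increments": [
    [[0.3, 0, -0.4], [0, 0, 0]],
    [[0.7, 0, -0.7], [0, 0, 0]],
    [[1.0, 0, -1.0], [0, 0, 0]],
    [[1.3, 0, -1.2], [0, 0, 0]],
    [[1.7, 0, -1.5], [0, 0, 0]],
    [[2.0, 0, -1.8], [0, 0, 0]],
    [[2.4, 0, -2.1], [0, 0, 0]],
    [[2.7, 0, -2.3], [0, 0, 0]],
    [[3.1, 0, -2.6], [0, 0, 0]],
    [[3.5, 0, -2.8], [0, 0, 0]]
  ]
}}

```text
time_s: 15.73
position: [0.4912, 0.1525, 0.1637]
eef_rot: [-0.68, 0.19, -0.19, 0.682]
wrist_force: [3.0, 4.5, 1.3]
gripper_width: 0.0195
```

```bash
python3 step.py '[[2.8,0,-3.5],[3.5,0,-2.8]]' '[]' '[12]' 17 22
```

```text
s 0 off 0.98 Fn 5.23 Ft 0.43 Fz -0.22
s 4 off 0.91 Fn 4.74 Ft -2.41 Fz 2.81
s 12 off 0.61 Fn 5.08 Ft -1.90 Fz 2.70
t 15.8333 fit [ 0.37  0.48 -0.49] e -0.01 tip -7.0 grip 0.0199
s 17.0 blade [23.4 17. ] [[[0.5, 0, -0.2], [0, 0, 0]], [[1.0, 0, -0.4], [0, 0, 0]], [[1.5, 0, -0.7], [0, 0, 0]], [[2.0, 0, -0.9], [0, 0, 0]], [[2.5, 0, -1.1], [0, 0, 0]], [[3.0, 0, -1.3], [0, 0, 0]], [[3.5, 0, -1.5], [0, 0, 0]], [[4.0, 0, -1.7], [0, 0, 0]], [[4.5, 0, -1.9], [0, 0, 0]], [[5.1, 0, -2.0], [0, 0, 0]]]
s 22.0 blade [19.5 20.6] [[[0.5, 0, -0.2], [0, 0, 0]], [[1.0, 0, -0.3], [0, 0, 0]], [[1.5, 0, -0.4], [0, 0, 0]], [[2.1, 0, -0.5], [0, 0, 0]], [[2.6, 0, -0.6], [0, 0, 0]], [[3.1, 0, -0.6], [0, 0, 0]], [[3.7, 0, -0.7], [0, 0, 0]], [[4.2, 0, -0.7], [0, 0, 0]], [[4.7, 0, -0.8], [0, 0, 0]], [[5.3, 0, -0.8], [0, 0, 0]]]
```

Emit:
{"api": "move_arm", "payload": {
  "increments": [
    [[0.5, 0, -0.2], [0, 0, 0]],
    [[1.0, 0, -0.4], [0, 0, 0]],
    [[1.5, 0, -0.7], [0, 0, 0]],
    [[2.0, 0, -0.9], [0, 0, 0]],
    [[2.5, 0, -1.1], [0, 0, 0]],
    [[3.0, 0, -1.3], [0, 0, 0]],
    [[3.5, 0, -1.5], [0, 0, 0]],
    [[4.0, 0, -1.7], [0, 0, 0]],
    [[4.5, 0, -1.9], [0, 0, 0]],
    [[5.1, 0, -2.0], [0, 0, 0]]
  ]
}}

```text
time_s: 16.67
position: [0.4942, 0.1478, 0.1635]
eef_rot: [-0.681, 0.191, -0.19, 0.681]
wrist_force: [0.7, 5.6, 1.9]
gripper_width: 0.0197
```

Emit:
{"api": "move_arm", "payload": {
  "increments": [
    [[0.5, 0, -0.2], [0, 0, 0]],
    [[1.0, 0, -0.3], [0, 0, 0]],
    [[1.5, 0, -0.4], [0, 0, 0]],
    [[2.1, 0, -0.5], [0, 0, 0]],
    [[2.6, 0, -0.6], [0, 0, 0]],
    [[3.1, 0, -0.6], [0, 0, 0]],
    [[3.7, 0, -0.7], [0, 0, 0]],
    [[4.2, 0, -0.7], [0, 0, 0]],
    [[4.7, 0, -0.8], [0, 0, 0]],
    [[5.3, 0, -0.8], [0, 0, 0]]
  ]
}}

```text
time_s: 17.5
position: [0.4978, 0.1444, 0.1633]
eef_rot: [-0.681, 0.191, -0.19, 0.681]
wrist_force: [0.7, 4.0, 1.2]
gripper_width: 0.0191
```

```bash
F0=4 python3 step.py '[[5.1,0,-2.0],[5.3,0,-0.8]]' '[]' '[22]' 27 32
```

```text
s 4 off 0.91 Fn 4.74 Ft -2.41 Fz 2.81
s 12 off 0.61 Fn 5.08 Ft -1.90 Fz 2.70
s 22 off 0.23 Fn 4.65 Ft -1.90 Fz 2.52
t 17.6 fit [ 0.32  0.54 -0.5 ] e -0.0 tip -7.3 grip 0.0196
s 27.0 blade [14.8 23. ] [[[0.5, 0, 0.2], [0, 0, 0]], [[1.0, 0, 0.2], [0, 0, 0]], [[1.6, 0, 0.2], [0, 0, 0]], [[2.1, 0, 0.2], [0, 0, 0]], [[2.6, 0, 0.3], [0, 0, 0]], [[3.1, 0, 0.3], [0, 0, 0]], [[3.7, 0, 0.4], [0, 0, 0]], [[4.2, 0, 0.5], [0, 0, 0]], [[4.7, 0, 0.5], [0, 0, 0]], [[5.2, 0, 0.6], [0, 0, 0]]]
s 32.0 blade [ 9.7 24.4] [[[0.5, 0, 0.2], [0, 0, 0]], [[1.0, 0, 0.3], [0, 0, 0]], [[1.5, 0, 0.4], [0, 0, 0]], [[2.0, 0, 0.6], [0, 0, 0]], [[2.5, 0, 0.7], [0, 0, 0]], [[3.0, 0, 0.9], [0, 0, 0]], [[3.5, 0, 1.1], [0, 0, 0]], [[4.0, 0, 1.2], [0, 0, 0]], [[4.5, 0, 1.4], [0, 0, 0]], [[5.0, 0, 1.6], [0, 0, 0]]]
```

Emit:
{"api": "move_arm", "payload": {
  "increments": [
    [[0.5, 0, 0.1], [0, 0, 0]],
    [[1.0, 0, 0.2], [0, 0, 0]],
    [[1.6, 0, 0.2], [0, 0, 0]],
    [[2.1, 0, 0.2], [0, 0, 0]],
    [[2.6, 0, 0.3], [0, 0, 0]],
    [[3.1, 0, 0.3], [0, 0, 0]],
    [[3.7, 0, 0.4], [0, 0, 0]],
    [[4.2, 0, 0.5], [0, 0, 0]],
    [[4.7, 0, 0.5], [0, 0, 0]],
    [[5.2, 0, 0.6], [0, 0, 0]]
  ]
}}

```text
time_s: 18.43
position: [0.5035, 0.1411, 0.1634]
eef_rot: [0.681, -0.191, 0.19, -0.681]
wrist_force: [-1.6, 4.6, 1.4]
gripper_width: 0.0197
```

Emit:
{"api": "move_arm", "payload": {
  "increments": [
    [[0.5, 0, 0.2], [0, 0, 0]],
    [[1.0, 0, 0.3], [0, 0, 0]],
    [[1.5, 0, 0.4], [0, 0, 0]],
    [[2.0, 0, 0.6], [0, 0, 0]],
    [[2.5, 0, 0.7], [0, 0, 0]],
    [[3.0, 0, 0.9], [0, 0, 0]],
    [[3.5, 0, 1.1], [0, 0, 0]],
    [[4.0, 0, 1.2], [0, 0, 0]],
    [[4.5, 0, 1.4], [0, 0, 0]],
    [[5.0, 0, 1.6], [0, 0, 0]]
  ]
}}

```text
time_s: 19.27
position: [0.5087, 0.1398, 0.1634]
eef_rot: [0.681, -0.191, 0.191, -0.681]
wrist_force: [-2.1, 4.9, 0.9]
gripper_width: 0.0198
```

```bash
F0=4 python3 step.py '[[5.2,0,0.6],[5.0,0,1.6]]' '[]' '[32]' 37 42
```

```text
s 12 off 0.61 Fn 5.08 Ft -1.90 Fz 2.70
s 22 off 0.23 Fn 4.65 Ft -1.90 Fz 2.52
s 32 off 0.01 Fn 3.87 Ft -1.88 Fz 1.12
t 19.3667 fit [ 0.44  0.41 -0.53] e 0.01 tip -7.3 grip 0.0195
s 37.0 blade [ 4.6 24.9] [[[0.5, 0, 0.2], [0, 0, 0]], [[0.9, 0, 0.4], [0, 0, 0]], [[1.4, 0, 0.6], [0, 0, 0]], [[1.9, 0, 0.9], [0, 0, 0]], [[2.3, 0, 1.2], [0, 0, 0]], [[2.8, 0, 1.4], [0, 0, 0]], [[3.2, 0, 1.7], [0, 0, 0]], [[3.6, 0, 2.0], [0, 0, 0]], [[4.1, 0, 2.3], [0, 0, 0]], [[4.5, 0, 2.6], [0, 0, 0]]]
s 42.0 blade [-0.6 24.1] [[[0.4, 0, 0.3], [0, 0, 0]], [[0.8, 0, 0.6], [0, 0, 0]], [[1.2, 0, 0.9], [0, 0, 0]], [[1.6, 0, 1.3], [0, 0, 0]], [[2.0, 0, 1.6], [0, 0, 0]], [[2.4, 0, 2.0], [0, 0, 0]], [[2.8, 0, 2.3], [0, 0, 0]], [[3.1, 0, 2.7], [0, 0, 0]], [[3.5, 0, 3.1], [0, 0, 0]], [[3.8, 0, 3.5], [0, 0, 0]]]
```

Emit:
{"api": "move_arm", "payload": {
  "increments": [
    [[0.5, 0, 0.2], [0, 0, 0]],
    [[0.9, 0, 0.4], [0, 0, 0]],
    [[1.4, 0, 0.6], [0, 0, 0]],
    [[1.9, 0, 0.9], [0, 0, 0]],
    [[2.3, 0, 1.2], [0, 0, 0]],
    [[2.8, 0, 1.4], [0, 0, 0]],
    [[3.2, 0, 1.7], [0, 0, 0]],
    [[3.6, 0, 2.0], [0, 0, 0]],
    [[4.1, 0, 2.3], [0, 0, 0]],
    [[4.5, 0, 2.6], [0, 0, 0]]
  ]
}}

```text
time_s: 20.2
position: [0.514, 0.1397, 0.1634]
eef_rot: [0.681, -0.191, 0.191, -0.681]
wrist_force: [-2.5, 2.5, 0.4]
gripper_width: 0.0197
```

Emit:
{"api": "move_arm", "payload": {
  "increments": [
    [[0.4, 0, 0.3], [0, 0, 0]],
    [[0.8, 0, 0.6], [0, 0, 0]],
    [[1.2, 0, 0.9], [0, 0, 0]],
    [[1.6, 0, 1.3], [0, 0, 0]],
    [[2.0, 0, 1.6], [0, 0, 0]],
    [[2.4, 0, 2.0], [0, 0, 0]],
    [[2.8, 0, 2.3], [0, 0, 0]],
    [[3.1, 0, 2.7], [0, 0, 0]],
    [[3.5, 0, 3.1], [0, 0, 0]],
    [[3.8, 0, 3.5], [0, 0, 0]]
  ]
}}

```text
time_s: 21.03
position: [0.5192, 0.1407, 0.1635]
eef_rot: [0.681, -0.191, 0.191, -0.681]
wrist_force: [-1.5, 1.4, -0.0]
gripper_width: 0.0197
```

```bash
F0=4 python3 step.py '[[4.5,0,2.6],[3.8,0,3.5]]' '[]' '[42]' 47 52
```

```text
s 22 off 0.23 Fn 4.65 Ft -1.90 Fz 2.52
s 32 off 0.01 Fn 3.87 Ft -1.88 Fz 1.12
s 42 off 0.47 Fn 1.22 Ft -0.58 Fz 1.01
t 21.1333 fit [ 1.1  -0.31 -0.85] e 0.07 tip -7.2 grip 0.0197
s 47.0 blade [-5.7 23.1] [[[0.8, 0, -0.1], [0, 0, 0]], [[1.2, 0, 0.3], [0, 0, 0]], [[1.5, 0, 0.7], [0, 0, 0]], [[1.9, 0, 1.2], [0, 0, 0]], [[2.2, 0, 1.6], [0, 0, 0]], [[2.5, 0, 2.0], [0, 0, 0]], [[2.8, 0, 2.4], [0, 0, 0]], [[3.1, 0, 2.8], [0, 0, 0]], [[3.4, 0, 3.3], [0, 0, 0]], [[3.7, 0, 3.7], [0, 0, 0]]]
s 52.0 blade [-10.3  20.6] [[[0.3, 0, 0.5], [0, 0, 0]], [[0.5, 0, 0.9], [0, 0, 0]], [[0.8, 0, 1.4], [0, 0, 0]], [[1.1, 0, 1.8], [0, 0, 0]], [[1.3, 0, 2.3], [0, 0, 0]], [[1.6, 0, 2.8], [0, 0, 0]], [[1.8, 0, 3.2], [0, 0, 0]], [[2.0, 0, 3.7], [0, 0, 0]], [[2.2, 0, 4.2], [0, 0, 0]], [[2.4, 0, 4.7], [0, 0, 0]]]
```

Emit:
{"api": "move_arm", "payload": {
  "increments": [
    [[0.9, 0, -0.3], [0, 0, 0]],
    [[1.3, 0, 0.1], [0, 0, 0]],
    [[1.7, 0, 0.5], [0, 0, 0]],
    [[2.0, 0, 1.0], [0, 0, 0]],
    [[2.3, 0, 1.4], [0, 0, 0]],
    [[2.6, 0, 1.8], [0, 0, 0]],
    [[2.9, 0, 2.2], [0, 0, 0]],
    [[3.2, 0, 2.6], [0, 0, 0]],
    [[3.5, 0, 3.1], [0, 0, 0]],
    [[3.8, 0, 3.5], [0, 0, 0]]
  ]
}}

```text
time_s: 21.97
position: [0.5236, 0.142, 0.1634]
eef_rot: [0.681, -0.191, 0.19, -0.681]
wrist_force: [-5.6, 2.8, 1.4]
gripper_width: 0.0201
```

```bash
F0=4.7 python3 step.py '[[3.8,0,3.5]]' '[]' '[47]' 51 55
```

```text
s 42 off 0.47 Fn 1.22 Ft -0.58 Fz 1.01
s 47 off 0.59 Fn 4.46 Ft -2.43 Fz 2.84
t 22.0667 fit [ 1.19 -0.4  -0.9 ] e 0.04 tip -7.3 grip 0.0198
s 51.0 blade [-9.6 21.4] [[[0.3, 0, 0.4], [0, 0, 0]], [[0.6, 0, 0.8], [0, 0, 0]], [[0.8, 0, 1.2], [0, 0, 0]], [[1.0, 0, 1.5], [0, 0, 0]], [[1.2, 0, 1.9], [0, 0, 0]], [[1.4, 0, 2.3], [0, 0, 0]], [[1.6, 0, 2.7], [0, 0, 0]], [[1.8, 0, 3.0], [0, 0, 0]], [[2.0, 0, 3.4], [0, 0, 0]], [[2.2, 0, 3.8], [0, 0, 0]]]
s 55.0 blade [-13.1  19. ] [[[0.1, 0, 0.4], [0, 0, 0]], [[0.3, 0, 0.8], [0, 0, 0]], [[0.5, 0, 1.1], [0, 0, 0]], [[0.6, 0, 1.5], [0, 0, 0]], [[0.8, 0, 1.9], [0, 0, 0]], [[1.0, 0, 2.3], [0, 0, 0]], [[1.1, 0, 2.7], [0, 0, 0]], [[1.3, 0, 3.1], [0, 0, 0]], [[1.4, 0, 3.5], [0, 0, 0]], [[1.5, 0, 3.9], [0, 0, 0]]]
```

Emit:
{"api": "move_arm", "payload": {
  "increments": [
    [[0.3, 0, 0.4], [0, 0, 0]],
    [[0.6, 0, 0.8], [0, 0, 0]],
    [[0.8, 0, 1.2], [0, 0, 0]],
    [[1.0, 0, 1.5], [0, 0, 0]],
    [[1.2, 0, 1.9], [0, 0, 0]],
    [[1.4, 0, 2.3], [0, 0, 0]],
    [[1.6, 0, 2.7], [0, 0, 0]],
    [[1.8, 0, 3.0], [0, 0, 0]],
    [[2.0, 0, 3.4], [0, 0, 0]],
    [[2.2, 0, 3.8], [0, 0, 0]]
  ]
}}

```text
time_s: 22.9
position: [0.527, 0.144, 0.1633]
eef_rot: [0.681, -0.191, 0.19, -0.681]
wrist_force: [-6.5, 1.6, 1.7]
gripper_width: 0.0199
```

```bash
F0=4.7 python3 step.py '[[2.2,0,3.8]]' '[]' '[51]' 55 59
```

```text
s 47 off 0.59 Fn 4.46 Ft -2.43 Fz 2.84
s 51 off 0.52 Fn 5.41 Ft -3.04 Fz 2.85
t 23.0 fit [ 1.12 -0.33 -0.85] e 0.0 tip -7.4 grip 0.0199
s 55.0 blade [-13.   18.9] [[[0.1, 0, 0.4], [0, 0, 0]], [[0.2, 0, 0.8], [0, 0, 0]], [[0.4, 0, 1.2], [0, 0, 0]], [[0.6, 0, 1.6], [0, 0, 0]], [[0.7, 0, 2.0], [0, 0, 0]], [[0.9, 0, 2.3], [0, 0, 0]], [[1.0, 0, 2.7], [0, 0, 0]], [[1.2, 0, 3.1], [0, 0, 0]], [[1.3, 0, 3.5], [0, 0, 0]], [[1.5, 0, 3.9], [0, 0, 0]]]
s 59.0 blade [-16.2  16.2] [[[0.1, 0, 0.4], [0, 0, 0]], [[0.2, 0, 0.8], [0, 0, 0]], [[0.3, 0, 1.2], [0, 0, 0]], [[0.5, 0, 1.6], [0, 0, 0]], [[0.6, 0, 2.0], [0, 0, 0]], [[0.7, 0, 2.4], [0, 0, 0]], [[0.8, 0, 2.9], [0, 0, 0]], [[0.9, 0, 3.3], [0, 0, 0]], [[1.0, 0, 3.7], [0, 0, 0]], [[1.1, 0, 4.1], [0, 0, 0]]]
```

Emit:
{"api": "move_arm", "payload": {
  "increments": [
    [[0.1, 0, 0.4], [0, 0, 0]],
    [[0.2, 0, 0.8], [0, 0, 0]],
    [[0.4, 0, 1.2], [0, 0, 0]],
    [[0.6, 0, 1.6], [0, 0, 0]],
    [[0.7, 0, 2.0], [0, 0, 0]],
    [[0.9, 0, 2.3], [0, 0, 0]],
    [[1.0, 0, 2.7], [0, 0, 0]],
    [[1.2, 0, 3.1], [0, 0, 0]],
    [[1.3, 0, 3.5], [0, 0, 0]],
    [[1.5, 0, 3.9], [0, 0, 0]]
  ]
}}

```text
time_s: 23.83
position: [0.5301, 0.1463, 0.1632]
eef_rot: [0.681, -0.191, 0.19, -0.68]
wrist_force: [-6.9, 2.6, 2.3]
gripper_width: 0.0201
```

Emit:
{"api": "move_arm", "payload": {
  "increments": [
    [[0.1, 0, 0.4], [0, 0, 0]],
    [[0.2, 0, 0.8], [0, 0, 0]],
    [[0.3, 0, 1.2], [0, 0, 0]],
    [[0.5, 0, 1.6], [0, 0, 0]],
    [[0.6, 0, 2.0], [0, 0, 0]],
    [[0.7, 0, 2.4], [0, 0, 0]],
    [[0.8, 0, 2.9], [0, 0, 0]],
    [[0.9, 0, 3.3], [0, 0, 0]],
    [[1.0, 0, 3.7], [0, 0, 0]],
    [[1.1, 0, 4.1], [0, 0, 0]]
  ]
}}

```text
time_s: 24.67
position: [0.533, 0.149, 0.1631]
eef_rot: [0.682, -0.191, 0.19, -0.68]
wrist_force: [-6.6, 0.9, 2.4]
gripper_width: 0.0198
```

```bash
F0=4.5 python3 step.py '[[1.5,0,3.9],[1.1,0,4.1]]' '[]' '[59]' 64 69
```

```text
s 47 off 0.59 Fn 4.46 Ft -2.43 Fz 2.84
s 51 off 0.52 Fn 5.41 Ft -3.04 Fz 2.85
s 59 off 0.58 Fn 5.47 Ft -2.40 Fz 2.85
t 24.7667 fit [ 1.02 -0.24 -0.75] e -0.04 tip -7.6 grip 0.0203
s 64.0 blade [-19.6  12.2] [[[-0.1, 0, 0.5], [0, 0, 0]], [[0, 0, 1.0], [0, 0, 0]], [[0.1, 0, 1.6], [0, 0, 0]], [[0.2, 0, 2.1], [0, 0, 0]], [[0.3, 0, 2.6], [0, 0, 0]], [[0.3, 0, 3.1], [0, 0, 0]], [[0.4, 0, 3.6], [0, 0, 0]], [[0.5, 0, 4.2], [0, 0, 0]], [[0.5, 0, 4.7], [0, 0, 0]], [[0.6, 0, 5.2], [0, 0, 0]]]
s 69.0 blade [-22.6   7.8] [[[0, 0, 0.5], [0, 0, 0]], [[0, 0, 1.1], [0, 0, 0]], [[0.1, 0, 1.6], [0, 0, 0]], [[0.1, 0, 2.1], [0, 0, 0]], [[0.1, 0, 2.6], [0, 0, 0]], [[0.1, 0, 3.2], [0, 0, 0]], [[0.1, 0, 3.7], [0, 0, 0]], [[0.1, 0, 4.2], [0, 0, 0]], [[0, 0, 4.8], [0, 0, 0]], [[0, 0, 5.3], [0, 0, 0]]]
```

Emit:
{"api": "move_arm", "payload": {
  "increments": [
    [[0, 0, 0.5], [0, 0, 0]],
    [[0, 0, 1.0], [0, 0, 0]],
    [[0.1, 0, 1.6], [0, 0, 0]],
    [[0.2, 0, 2.1], [0, 0, 0]],
    [[0.3, 0, 2.6], [0, 0, 0]],
    [[0.3, 0, 3.1], [0, 0, 0]],
    [[0.4, 0, 3.6], [0, 0, 0]],
    [[0.5, 0, 4.2], [0, 0, 0]],
    [[0.5, 0, 4.7], [0, 0, 0]],
    [[0.6, 0, 5.2], [0, 0, 0]]
  ]
}}

```text
time_s: 25.6
position: [0.5363, 0.1527, 0.163]
eef_rot: [0.682, -0.191, 0.19, -0.68]
wrist_force: [-7.2, 0.7, 1.7]
gripper_width: 0.0202
```

Emit:
{"api": "move_arm", "payload": {
  "increments": [
    [[0, 0, 0.5], [0, 0, 0]],
    [[0, 0, 1.1], [0, 0, 0]],
    [[0.1, 0, 1.6], [0, 0, 0]],
    [[0.1, 0, 2.1], [0, 0, 0]],
    [[0.1, 0, 2.6], [0, 0, 0]],
    [[0.1, 0, 3.2], [0, 0, 0]],
    [[0.1, 0, 3.7], [0, 0, 0]],
    [[0.1, 0, 4.2], [0, 0, 0]],
    [[0, 0, 4.8], [0, 0, 0]],
    [[0, 0, 5.3], [0, 0, 0]]
  ]
}}

```text
time_s: 26.43
position: [0.539, 0.1569, 0.163]
eef_rot: [0.682, -0.192, 0.19, -0.68]
wrist_force: [-6.2, -0.5, 1.5]
gripper_width: 0.02
```

```bash
F0=4.5 python3 step.py '[[0.6,0,5.2],[0,0,5.3]]' '[]' '[69]' 74 79
```

```text
s 51 off 0.52 Fn 5.41 Ft -3.04 Fz 2.85
s 59 off 0.58 Fn 5.47 Ft -2.40 Fz 2.85
s 69 off 0.68 Fn 5.22 Ft -3.69 Fz 2.02
t 26.5333 fit [ 0.92 -0.15 -0.62] e -0.06 tip -7.8 grip 0.0195
s 74.0 blade [-24.7   2.8] [[[-0.2, 0, 0.5], [0, 0, 0]], [[-0.3, 0, 1.0], [0, 0, 0]], [[-0.3, 0, 1.6], [0, 0, 0]], [[-0.4, 0, 2.1], [0, 0, 0]], [[-0.5, 0, 2.6], [0, 0, 0]], [[-0.6, 0, 3.2], [0, 0, 0]], [[-0.7, 0, 3.7], [0, 0, 0]], [[-0.8, 0, 4.2], [0, 0, 0]], [[-0.9, 0, 4.8], [0, 0, 0]], [[-1.1, 0, 5.3], [0, 0, 0]]]
s 79.0 blade [-25.8  -2.6] [[[-0.1, 0, 0.5], [0, 0, 0]], [[-0.3, 0, 1.0], [0, 0, 0]], [[-0.5, 0, 1.6], [0, 0, 0]], [[-0.7, 0, 2.1], [0, 0, 0]], [[-0.9, 0, 2.6], [0, 0, 0]], [[-1.1, 0, 3.1], [0, 0, 0]], [[-1.3, 0, 3.6], [0, 0, 0]], [[-1.5, 0, 4.1], [0, 0, 0]], [[-1.8, 0, 4.6], [0, 0, 0]], [[-2.1, 0, 5.1], [0, 0, 0]]]
```

Emit:
{"api": "move_arm", "payload": {
  "increments": [
    [[-0.1, 0, 0.5], [0, 0, 0]],
    [[-0.2, 0, 1.0], [0, 0, 0]],
    [[-0.3, 0, 1.6], [0, 0, 0]],
    [[-0.4, 0, 2.1], [0, 0, 0]],
    [[-0.5, 0, 2.6], [0, 0, 0]],
    [[-0.6, 0, 3.2], [0, 0, 0]],
    [[-0.7, 0, 3.7], [0, 0, 0]],
    [[-0.8, 0, 4.2], [0, 0, 0]],
    [[-0.9, 0, 4.8], [0, 0, 0]],
    [[-1.1, 0, 5.3], [0, 0, 0]]
  ]
}}

```text
time_s: 27.37
position: [0.5411, 0.1615, 0.163]
eef_rot: [0.682, -0.192, 0.19, -0.68]
wrist_force: [-5.5, -2.2, 1.9]
gripper_width: 0.0199
```

Emit:
{"api": "move_arm", "payload": {
  "increments": [
    [[-0.1, 0, 0.5], [0, 0, 0]],
    [[-0.3, 0, 1.0], [0, 0, 0]],
    [[-0.5, 0, 1.6], [0, 0, 0]],
    [[-0.7, 0, 2.1], [0, 0, 0]],
    [[-0.9, 0, 2.6], [0, 0, 0]],
    [[-1.1, 0, 3.1], [0, 0, 0]],
    [[-1.3, 0, 3.6], [0, 0, 0]],
    [[-1.5, 0, 4.1], [0, 0, 0]],
    [[-1.8, 0, 4.6], [0, 0, 0]],
    [[-2.1, 0, 5.1], [0, 0, 0]]
  ]
}}

```text
time_s: 28.2
position: [0.5423, 0.1666, 0.163]
eef_rot: [0.682, -0.191, 0.191, -0.68]
wrist_force: [-4.8, -3.0, 2.0]
gripper_width: 0.0196
```

```bash
F0=4.5 python3 step.py '[[-1.1,0,5.3],[-2.1,0,5.1]]' '[]' '[79]' 84 89
```

```text
s 59 off 0.58 Fn 5.47 Ft -2.40 Fz 2.85
s 69 off 0.68 Fn 5.22 Ft -3.69 Fz 2.02
s 79 off 0.77 Fn 5.52 Ft -2.26 Fz 2.64
t 28.3 fit [ 0.81 -0.07 -0.46] e -0.07 tip -7.7 grip 0.0198
s 84.0 blade [-25.1  -8.1] [[[-0.5, 0, 0.3], [0, 0, 0]], [[-0.8, 0, 0.8], [0, 0, 0]], [[-1.1, 0, 1.3], [0, 0, 0]], [[-1.4, 0, 1.7], [0, 0, 0]], [[-1.7, 0, 2.1], [0, 0, 0]], [[-2.1, 0, 2.6], [0, 0, 0]], [[-2.5, 0, 3.0], [0, 0, 0]], [[-2.8, 0, 3.4], [0, 0, 0]], [[-3.2, 0, 3.8], [0, 0, 0]], [[-3.6, 0, 4.2], [0, 0, 0]]]
s 89.0 blade [-22.9 -13.4] [[[-0.5, 0, 0.4], [0, 0, 0]], [[-0.9, 0, 0.8], [0, 0, 0]], [[-1.3, 0, 1.1], [0, 0, 0]], [[-1.8, 0, 1.4], [0, 0, 0]], [[-2.3, 0, 1.8], [0, 0, 0]], [[-2.8, 0, 2.1], [0, 0, 0]], [[-3.2, 0, 2.4], [0, 0, 0]], [[-3.8, 0, 2.6], [0, 0, 0]], [[-4.3, 0, 2.9], [0, 0, 0]], [[-4.8, 0, 3.1], [0, 0, 0]]]
```

Emit:
{"api": "move_arm", "payload": {
  "increments": [
    [[-0.5, 0, 0.3], [0, 0, 0]],
    [[-0.8, 0, 0.8], [0, 0, 0]],
    [[-1.1, 0, 1.3], [0, 0, 0]],
    [[-1.4, 0, 1.7], [0, 0, 0]],
    [[-1.7, 0, 2.1], [0, 0, 0]],
    [[-2.1, 0, 2.6], [0, 0, 0]],
    [[-2.5, 0, 3.0], [0, 0, 0]],
    [[-2.8, 0, 3.4], [0, 0, 0]],
    [[-3.2, 0, 3.8], [0, 0, 0]],
    [[-3.6, 0, 4.2], [0, 0, 0]]
  ]
}}

```text
time_s: 29.13
position: [0.5422, 0.1731, 0.1634]
eef_rot: [0.681, -0.191, 0.191, -0.68]
wrist_force: [-3.8, -4.5, 2.0]
gripper_width: 0.02
```

```bash
F0=4.5 python3 step.py '[[-3.6,0,4.2]]' '[]' '[84]' 89 94
```

```text
s 79 off 0.77 Fn 5.52 Ft -2.26 Fz 2.64
s 84 off 0.97 Fn 4.50 Ft -2.39 Fz 2.45
t 29.2333 fit [ 0.8  -0.07 -0.45] e -0.03 tip -7.3 grip 0.0197
s 89.0 blade [-22.9 -13.4] [[[-0.5, 0, 0.4], [0, 0, 0]], [[-0.9, 0, 0.8], [0, 0, 0]], [[-1.3, 0, 1.1], [0, 0, 0]], [[-1.8, 0, 1.4], [0, 0, 0]], [[-2.3, 0, 1.8], [0, 0, 0]], [[-2.8, 0, 2.1], [0, 0, 0]], [[-3.3, 0, 2.4], [0, 0, 0]], [[-3.8, 0, 2.6], [0, 0, 0]], [[-4.3, 0, 2.9], [0, 0, 0]], [[-4.8, 0, 3.1], [0, 0, 0]]]
s 94.0 blade [-19.  -17.6] [[[-0.5, 0, 0.3], [0, 0, 0]], [[-1.1, 0, 0.5], [0, 0, 0]], [[-1.6, 0, 0.6], [0, 0, 0]], [[-2.2, 0, 0.8], [0, 0, 0]], [[-2.7, 0, 0.9], [0, 0, 0]], [[-3.3, 0, 1.1], [0, 0, 0]], [[-3.9, 0, 1.2], [0, 0, 0]], [[-4.4, 0, 1.3], [0, 0, 0]], [[-5.0, 0, 1.3], [0, 0, 0]], [[-5.6, 0, 1.4], [0, 0, 0]]]
```

Emit:
{"api": "move_arm", "payload": {
  "increments": [
    [[-0.5, 0, 0.4], [0, 0, 0]],
    [[-0.9, 0, 0.8], [0, 0, 0]],
    [[-1.3, 0, 1.1], [0, 0, 0]],
    [[-1.8, 0, 1.4], [0, 0, 0]],
    [[-2.3, 0, 1.8], [0, 0, 0]],
    [[-2.8, 0, 2.1], [0, 0, 0]],
    [[-3.3, 0, 2.4], [0, 0, 0]],
    [[-3.8, 0, 2.6], [0, 0, 0]],
    [[-4.3, 0, 2.9], [0, 0, 0]],
    [[-4.8, 0, 3.1], [0, 0, 0]]
  ]
}}

```text
time_s: 30.07
position: [0.5402, 0.1781, 0.1635]
eef_rot: [0.681, -0.191, 0.191, -0.68]
wrist_force: [-1.7, -3.9, 0.3]
gripper_width: 0.0199
```

```bash
F0=4.5 python3 step.py '[[-4.8,0,3.1]]' '[]' '[89]' 94 99
```

```text
s 84 off 0.97 Fn 4.50 Ft -2.39 Fz 2.45
s 89 off 1.10 Fn 4.32 Ft -3.03 Fz 2.10
t 30.1667 fit [ 0.8  -0.07 -0.44] e -0.01 tip -7.1 grip 0.02
s 94.0 blade [-19.  -17.6] [[[-0.5, 0, 0.3], [0, 0, 0]], [[-1.1, 0, 0.5], [0, 0, 0]], [[-1.6, 0, 0.6], [0, 0, 0]], [[-2.2, 0, 0.8], [0, 0, 0]], [[-2.7, 0, 0.9], [0, 0, 0]], [[-3.3, 0, 1.1], [0, 0, 0]], [[-3.9, 0, 1.2], [0, 0, 0]], [[-4.4, 0, 1.3], [0, 0, 0]], [[-5.0, 0, 1.3], [0, 0, 0]], [[-5.6, 0, 1.4], [0, 0, 0]]]
s 99.0 blade [-13.9 -20.2] [[[-0.6, 0, -0.0], [0, 0, 0]], [[-1.2, 0, -0.0], [0, 0, 0]], [[-1.7, 0, -0.0], [0, 0, 0]], [[-2.3, 0, -0.1], [0, 0, 0]], [[-2.9, 0, -0.1], [0, 0, 0]], [[-3.5, 0, -0.2], [0, 0, 0]], [[-4.0, 0, -0.3], [0, 0, 0]], [[-4.6, 0, -0.4], [0, 0, 0]], [[-5.1, 0, -0.5], [0, 0, 0]], [[-5.7, 0, -0.7], [0, 0, 0]]]
```

Forces hold near 4.5 N, so I'll do two calls this time.

Emit:
{"api": "move_arm", "payload": {
  "increments": [
    [[-0.5, 0, 0.3], [0, 0, 0]],
    [[-1.1, 0, 0.5], [0, 0, 0]],
    [[-1.6, 0, 0.6], [0, 0, 0]],
    [[-2.2, 0, 0.8], [0, 0, 0]],
    [[-2.7, 0, 0.9], [0, 0, 0]],
    [[-3.3, 0, 1.1], [0, 0, 0]],
    [[-3.9, 0, 1.2], [0, 0, 0]],
    [[-4.4, 0, 1.3], [0, 0, 0]],
    [[-5.0, 0, 1.3], [0, 0, 0]],
    [[-5.6, 0, 1.4], [0, 0, 0]]
  ]
}}

```text
time_s: 31.0
position: [0.5364, 0.1826, 0.1637]
eef_rot: [0.681, -0.19, 0.191, -0.681]
wrist_force: [-0.7, -6.3, 1.6]
gripper_width: 0.0198
```

```bash
F0=4.5 python3 step.py '[[-5.6,0,1.4]]' '[]' '[94]' 99 104
```

```text
s 89 off 1.10 Fn 4.32 Ft -3.03 Fz 2.10
s 94 off 1.06 Fn 5.17 Ft -2.20 Fz 2.54
t 31.1 fit [ 0.77 -0.08 -0.4 ] e -0.03 tip -7.0 grip 0.02
s 99.0 blade [-13.9 -20.1] [[[-0.6, 0, -0.1], [0, 0, 0]], [[-1.2, 0, -0.1], [0, 0, 0]], [[-1.7, 0, -0.1], [0, 0, 0]], [[-2.3, 0, -0.2], [0, 0, 0]], [[-2.9, 0, -0.2], [0, 0, 0]], [[-3.4, 0, -0.3], [0, 0, 0]], [[-4.0, 0, -0.4], [0, 0, 0]], [[-4.6, 0, -0.5], [0, 0, 0]], [[-5.1, 0, -0.6], [0, 0, 0]], [[-5.7, 0, -0.8], [0, 0, 0]]]
s 104.0 blade [ -8.4 -21.1] [[[-0.5, 0, -0.1], [0, 0, 0]], [[-1.0, 0, -0.3], [0, 0, 0]], [[-1.6, 0, -0.5], [0, 0, 0]], [[-2.1, 0, -0.7], [0, 0, 0]], [[-2.6, 0, -0.9], [0, 0, 0]], [[-3.1, 0, -1.2], [0, 0, 0]], [[-3.6, 0, -1.4], [0, 0, 0]], [[-4.1, 0, -1.7], [0, 0, 0]], [[-4.6, 0, -2.0], [0, 0, 0]], [[-5.1, 0, -2.3], [0, 0, 0]]]
```

Emit:
{"api": "move_arm", "payload": {
  "increments": [
    [[-0.6, 0, -0.1], [0, 0, 0]],
    [[-1.2, 0, -0.1], [0, 0, 0]],
    [[-1.7, 0, -0.1], [0, 0, 0]],
    [[-2.3, 0, -0.2], [0, 0, 0]],
    [[-2.9, 0, -0.2], [0, 0, 0]],
    [[-3.4, 0, -0.3], [0, 0, 0]],
    [[-4.0, 0, -0.4], [0, 0, 0]],
    [[-4.6, 0, -0.5], [0, 0, 0]],
    [[-5.1, 0, -0.6], [0, 0, 0]],
    [[-5.7, 0, -0.8], [0, 0, 0]]
  ]
}}

```text
time_s: 31.93
position: [0.5312, 0.1854, 0.1638]
eef_rot: [-0.681, 0.19, -0.191, 0.681]
wrist_force: [2.6, -5.0, 0.7]
gripper_width: 0.0197
```

```bash
F0=4.5 python3 step.py '[[-5.7,0,-0.8]]' '[]' '[99]' 104 109
```

```text
s 94 off 1.06 Fn 5.17 Ft -2.20 Fz 2.54
s 99 off 1.16 Fn 4.41 Ft -1.79 Fz 2.96
t 32.0333 fit [ 0.77 -0.08 -0.4 ] e -0.02 tip -6.9 grip 0.0195
s 104.0 blade [ -8.4 -21.1] [[[-0.5, 0, -0.1], [0, 0, 0]], [[-1.0, 0, -0.3], [0, 0, 0]], [[-1.6, 0, -0.5], [0, 0, 0]], [[-2.1, 0, -0.7], [0, 0, 0]], [[-2.6, 0, -0.9], [0, 0, 0]], [[-3.1, 0, -1.2], [0, 0, 0]], [[-3.6, 0, -1.4], [0, 0, 0]], [[-4.1, 0, -1.7], [0, 0, 0]], [[-4.6, 0, -2.0], [0, 0, 0]], [[-5.1, 0, -2.3], [0, 0, 0]]]
s 109.0 blade [ -2.9 -20.7] [[[-0.5, 0, -0.3], [0, 0, 0]], [[-0.9, 0, -0.6], [0, 0, 0]], [[-1.4, 0, -0.9], [0, 0, 0]], [[-1.8, 0, -1.2], [0, 0, 0]], [[-2.2, 0, -1.5], [0, 0, 0]], [[-2.7, 0, -1.9], [0, 0, 0]], [[-3.1, 0, -2.2], [0, 0, 0]], [[-3.5, 0, -2.6], [0, 0, 0]], [[-3.9, 0, -3.0], [0, 0, 0]], [[-4.3, 0, -3.3], [0, 0, 0]]]
```

Emit:
{"api": "move_arm", "payload": {
  "increments": [
    [[-0.5, 0, -0.1], [0, 0, 0]],
    [[-1.0, 0, -0.3], [0, 0, 0]],
    [[-1.6, 0, -0.5], [0, 0, 0]],
    [[-2.1, 0, -0.7], [0, 0, 0]],
    [[-2.6, 0, -0.9], [0, 0, 0]],
    [[-3.1, 0, -1.2], [0, 0, 0]],
    [[-3.6, 0, -1.4], [0, 0, 0]],
    [[-4.1, 0, -1.7], [0, 0, 0]],
    [[-4.6, 0, -2.0], [0, 0, 0]],
    [[-5.1, 0, -2.3], [0, 0, 0]]
  ]
}}

```text
time_s: 32.87
position: [0.5259, 0.1864, 0.164]
eef_rot: [-0.68, 0.19, -0.191, 0.681]
wrist_force: [3.0, -3.8, 1.0]
gripper_width: 0.0197
```

```bash
F0=4.5 python3 step.py '[[-5.1,0,-2.3]]' '[]' '[104]' 109 114
```

```text
s 99 off 1.16 Fn 4.41 Ft -1.79 Fz 2.96
s 104 off 1.26 Fn 3.99 Ft -2.21 Fz 1.87
t 32.9667 fit [ 0.78 -0.06 -0.42] e 0.02 tip -6.8 grip 0.0199
s 109.0 blade [ -2.9 -20.8] [[[-0.5, 0, -0.2], [0, 0, 0]], [[-0.9, 0, -0.5], [0, 0, 0]], [[-1.4, 0, -0.8], [0, 0, 0]], [[-1.8, 0, -1.2], [0, 0, 0]], [[-2.3, 0, -1.5], [0, 0, 0]], [[-2.7, 0, -1.8], [0, 0, 0]], [[-3.1, 0, -2.2], [0, 0, 0]], [[-3.5, 0, -2.6], [0, 0, 0]], [[-3.9, 0, -2.9], [0, 0, 0]], [[-4.3, 0, -3.3], [0, 0, 0]]]
s 114.0 blade [  2.3 -19.4] [[[-0.4, 0, -0.4], [0, 0, 0]], [[-0.8, 0, -0.8], [0, 0, 0]], [[-1.2, 0, -1.2], [0, 0, 0]], [[-1.5, 0, -1.6], [0, 0, 0]], [[-1.9, 0, -2.0], [0, 0, 0]], [[-2.2, 0, -2.4], [0, 0, 0]], [[-2.6, 0, -2.8], [0, 0, 0]], [[-2.9, 0, -3.2], [0, 0, 0]], [[-3.2, 0, -3.6], [0, 0, 0]], [[-3.5, 0, -4.0], [0, 0, 0]]]
```

Emit:
{"api": "move_arm", "payload": {
  "increments": [
    [[-0.5, 0, -0.2], [0, 0, 0]],
    [[-0.9, 0, -0.5], [0, 0, 0]],
    [[-1.4, 0, -0.8], [0, 0, 0]],
    [[-1.8, 0, -1.2], [0, 0, 0]],
    [[-2.3, 0, -1.5], [0, 0, 0]],
    [[-2.7, 0, -1.8], [0, 0, 0]],
    [[-3.1, 0, -2.2], [0, 0, 0]],
    [[-3.5, 0, -2.6], [0, 0, 0]],
    [[-3.9, 0, -2.9], [0, 0, 0]],
    [[-4.3, 0, -3.3], [0, 0, 0]]
  ]
}}

```text
time_s: 33.8
position: [0.5208, 0.1861, 0.1641]
eef_rot: [-0.68, 0.19, -0.192, 0.682]
wrist_force: [4.3, -4.3, 0.8]
gripper_width: 0.0198
```

```bash
F0=4.5 python3 step.py '[[-4.3,0,-3.3]]' '[]' '[109]' 114 119
```

```text
s 104 off 1.26 Fn 3.99 Ft -2.21 Fz 1.87
s 109 off 1.23 Fn 4.32 Ft -2.42 Fz 2.60
t 33.9 fit [ 0.79 -0.05 -0.42] e 0.02 tip -6.6 grip 0.02
s 114.0 blade [  2.3 -19.4] [[[-0.4, 0, -0.4], [0, 0, 0]], [[-0.8, 0, -0.8], [0, 0, 0]], [[-1.2, 0, -1.1], [0, 0, 0]], [[-1.5, 0, -1.5], [0, 0, 0]], [[-1.9, 0, -1.9], [0, 0, 0]], [[-2.2, 0, -2.3], [0, 0, 0]], [[-2.6, 0, -2.7], [0, 0, 0]], [[-2.9, 0, -3.2], [0, 0, 0]], [[-3.2, 0, -3.6], [0, 0, 0]], [[-3.6, 0, -4.0], [0, 0, 0]]]
s 119.0 blade [  7.1 -17.7] [[[-0.3, 0, -0.4], [0, 0, 0]], [[-0.6, 0, -0.8], [0, 0, 0]], [[-0.9, 0, -1.2], [0, 0, 0]], [[-1.2, 0, -1.6], [0, 0, 0]], [[-1.5, 0, -2.1], [0, 0, 0]], [[-1.8, 0, -2.5], [0, 0, 0]], [[-2.1, 0, -2.9], [0, 0, 0]], [[-2.4, 0, -3.3], [0, 0, 0]], [[-2.7, 0, -3.7], [0, 0, 0]], [[-3.0, 0, -4.2], [0, 0, 0]]]
```

Emit:
{"api": "move_arm", "payload": {
  "increments": [
    [[-0.4, 0, -0.4], [0, 0, 0]],
    [[-0.8, 0, -0.8], [0, 0, 0]],
    [[-1.2, 0, -1.1], [0, 0, 0]],
    [[-1.5, 0, -1.5], [0, 0, 0]],
    [[-1.9, 0, -1.9], [0, 0, 0]],
    [[-2.2, 0, -2.3], [0, 0, 0]],
    [[-2.6, 0, -2.7], [0, 0, 0]],
    [[-2.9, 0, -3.2], [0, 0, 0]],
    [[-3.2, 0, -3.6], [0, 0, 0]],
    [[-3.6, 0, -4.0], [0, 0, 0]]
  ]
}}

```text
time_s: 34.73
position: [0.5158, 0.1848, 0.1642]
eef_rot: [-0.68, 0.19, -0.192, 0.682]
wrist_force: [4.1, -3.9, 1.3]
gripper_width: 0.02
```

```bash
F0=4.5 python3 step.py '[[-3.6,0,-4.0]]' '[]' '[114]' 119 124
```

```text
s 109 off 1.23 Fn 4.32 Ft -2.42 Fz 2.60
s 114 off 1.19 Fn 4.54 Ft -1.98 Fz 2.96
t 34.8333 fit [ 0.79 -0.05 -0.42] e 0.01 tip -6.5 grip 0.0202
s 119.0 blade [  7.1 -17.7] [[[-0.3, 0, -0.4], [0, 0, 0]], [[-0.6, 0, -0.8], [0, 0, 0]], [[-0.9, 0, -1.2], [0, 0, 0]], [[-1.2, 0, -1.6], [0, 0, 0]], [[-1.5, 0, -2.1], [0, 0, 0]], [[-1.8, 0, -2.5], [0, 0, 0]], [[-2.1, 0, -2.9], [0, 0, 0]], [[-2.4, 0, -3.3], [0, 0, 0]], [[-2.7, 0, -3.7], [0, 0, 0]], [[-3.0, 0, -4.2], [0, 0, 0]]]
s 124.0 blade [ 11.8 -15.6] [[[-0.3, 0, -0.4], [0, 0, 0]], [[-0.5, 0, -0.8], [0, 0, 0]], [[-0.8, 0, -1.2], [0, 0, 0]], [[-1.1, 0, -1.7], [0, 0, 0]], [[-1.4, 0, -2.1], [0, 0, 0]], [[-1.7, 0, -2.5], [0, 0, 0]], [[-1.9, 0, -3.0], [0, 0, 0]], [[-2.2, 0, -3.4], [0, 0, 0]], [[-2.5, 0, -3.8], [0, 0, 0]], [[-2.7, 0, -4.3], [0, 0, 0]]]
```

Emit:
{"api": "move_arm", "payload": {
  "increments": [
    [[-0.3, 0, -0.4], [0, 0, 0]],
    [[-0.6, 0, -0.8], [0, 0, 0]],
    [[-0.9, 0, -1.2], [0, 0, 0]],
    [[-1.2, 0, -1.6], [0, 0, 0]],
    [[-1.5, 0, -2.1], [0, 0, 0]],
    [[-1.8, 0, -2.5], [0, 0, 0]],
    [[-2.1, 0, -2.9], [0, 0, 0]],
    [[-2.4, 0, -3.3], [0, 0, 0]],
    [[-2.7, 0, -3.7], [0, 0, 0]],
    [[-3.0, 0, -4.2], [0, 0, 0]]
  ]
}}

```text
time_s: 35.67
position: [0.5108, 0.1828, 0.1641]
eef_rot: [-0.68, 0.19, -0.191, 0.682]
wrist_force: [5.1, -3.2, 1.0]
gripper_width: 0.0196
```

```bash
F0=4.5 python3 step.py '[[-3.0,0,-4.2]]' '[]' '[119]' 124 129
```

```text
s 114 off 1.19 Fn 4.54 Ft -1.98 Fz 2.96
s 119 off 1.16 Fn 4.56 Ft -2.24 Fz 3.13
t 35.7667 fit [ 0.79 -0.05 -0.42] e 0.0 tip -6.6 grip 0.0198
s 124.0 blade [ 11.8 -15.6] [[[-0.3, 0, -0.4], [0, 0, 0]], [[-0.5, 0, -0.8], [0, 0, 0]], [[-0.8, 0, -1.2], [0, 0, 0]], [[-1.1, 0, -1.7], [0, 0, 0]], [[-1.4, 0, -2.1], [0, 0, 0]], [[-1.6, 0, -2.5], [0, 0, 0]], [[-1.9, 0, -3.0], [0, 0, 0]], [[-2.2, 0, -3.4], [0, 0, 0]], [[-2.5, 0, -3.8], [0, 0, 0]], [[-2.7, 0, -4.3], [0, 0, 0]]]
s 129.0 blade [ 16.4 -13.2] [[[-0.3, 0, -0.4], [0, 0, 0]], [[-0.6, 0, -0.9], [0, 0, 0]], [[-0.8, 0, -1.3], [0, 0, 0]], [[-1.1, 0, -1.8], [0, 0, 0]], [[-1.3, 0, -2.2], [0, 0, 0]], [[-1.6, 0, -2.7], [0, 0, 0]], [[-1.8, 0, -3.1], [0, 0, 0]], [[-2.1, 0, -3.6], [0, 0, 0]], [[-2.3, 0, -4.1], [0, 0, 0]], [[-2.5, 0, -4.6], [0, 0, 0]]]
```

Very steady; I'll run both.

Emit:
{"api": "move_arm", "payload": {
  "increments": [
    [[-0.3, 0, -0.4], [0, 0, 0]],
    [[-0.5, 0, -0.8], [0, 0, 0]],
    [[-0.8, 0, -1.2], [0, 0, 0]],
    [[-1.1, 0, -1.7], [0, 0, 0]],
    [[-1.4, 0, -2.1], [0, 0, 0]],
    [[-1.6, 0, -2.5], [0, 0, 0]],
    [[-1.9, 0, -3.0], [0, 0, 0]],
    [[-2.2, 0, -3.4], [0, 0, 0]],
    [[-2.5, 0, -3.8], [0, 0, 0]],
    [[-2.7, 0, -4.3], [0, 0, 0]]
  ]
}}

```text
time_s: 36.6
position: [0.5062, 0.1806, 0.1641]
eef_rot: [-0.68, 0.19, -0.191, 0.682]
wrist_force: [4.3, -1.7, 1.0]
gripper_width: 0.0198
```

Emit:
{"api": "move_arm", "payload": {
  "increments": [
    [[-0.3, 0, -0.4], [0, 0, 0]],
    [[-0.6, 0, -0.9], [0, 0, 0]],
    [[-0.8, 0, -1.3], [0, 0, 0]],
    [[-1.1, 0, -1.8], [0, 0, 0]],
    [[-1.3, 0, -2.2], [0, 0, 0]],
    [[-1.6, 0, -2.7], [0, 0, 0]],
    [[-1.8, 0, -3.1], [0, 0, 0]],
    [[-2.1, 0, -3.6], [0, 0, 0]],
    [[-2.3, 0, -4.1], [0, 0, 0]],
    [[-2.5, 0, -4.6], [0, 0, 0]]
  ]
}}

```text
time_s: 37.43
position: [0.5017, 0.1782, 0.1642]
eef_rot: [-0.68, 0.19, -0.191, 0.682]
wrist_force: [4.0, -2.5, 0.1]
gripper_width: 0.0203
```

```bash
F0=4.5 python3 step.py '[[-2.7,0,-4.3],[-2.5,0,-4.6]]' '[]' '[129]' 134 139
```

```text
s 114 off 1.19 Fn 4.54 Ft -1.98 Fz 2.96
s 119 off 1.16 Fn 4.56 Ft -2.24 Fz 3.13
s 129 off 1.11 Fn 4.45 Ft -3.35 Fz 2.75
t 37.5333 fit [ 0.79 -0.06 -0.42] e -0.01 tip -6.6 grip 0.0198
s 134.0 blade [ 20.8 -10.1] [[[-0.2, 0, -0.4], [0, 0, 0]], [[-0.4, 0, -0.9], [0, 0, 0]], [[-0.7, 0, -1.4], [0, 0, 0]], [[-0.9, 0, -1.9], [0, 0, 0]], [[-1.1, 0, -2.4], [0, 0, 0]], [[-1.3, 0, -2.9], [0, 0, 0]], [[-1.4, 0, -3.4], [0, 0, 0]], [[-1.6, 0, -3.9], [0, 0, 0]], [[-1.8, 0, -4.5], [0, 0, 0]], [[-1.9, 0, -5.0], [0, 0, 0]]]
s 139.0 blade [24.5 -6.1] [[[-0.2, 0, -0.5], [0, 0, 0]], [[-0.3, 0, -1.0], [0, 0, 0]], [[-0.4, 0, -1.6], [0, 0, 0]], [[-0.5, 0, -2.1], [0, 0, 0]], [[-0.6, 0, -2.7], [0, 0, 0]], [[-0.7, 0, -3.2], [0, 0, 0]], [[-0.7, 0, -3.8], [0, 0, 0]], [[-0.8, 0, -4.3], [0, 0, 0]], [[-0.8, 0, -4.9], [0, 0, 0]], [[-0.9, 0, -5.4], [0, 0, 0]]]
```

Emit:
{"api": "move_arm", "payload": {
  "increments": [
    [[-0.2, 0, -0.4], [0, 0, 0]],
    [[-0.4, 0, -0.9], [0, 0, 0]],
    [[-0.7, 0, -1.4], [0, 0, 0]],
    [[-0.9, 0, -1.9], [0, 0, 0]],
    [[-1.1, 0, -2.4], [0, 0, 0]],
    [[-1.3, 0, -2.9], [0, 0, 0]],
    [[-1.4, 0, -3.4], [0, 0, 0]],
    [[-1.6, 0, -3.9], [0, 0, 0]],
    [[-1.8, 0, -4.5], [0, 0, 0]],
    [[-1.9, 0, -5.0], [0, 0, 0]]
  ]
}}

```text
time_s: 38.37
position: [0.4972, 0.1749, 0.164]
eef_rot: [-0.68, 0.19, -0.191, 0.682]
wrist_force: [5.1, -0.9, 1.3]
gripper_width: 0.0201
```

Emit:
{"api": "move_arm", "payload": {
  "increments": [
    [[-0.2, 0, -0.5], [0, 0, 0]],
    [[-0.3, 0, -1.0], [0, 0, 0]],
    [[-0.4, 0, -1.6], [0, 0, 0]],
    [[-0.5, 0, -2.1], [0, 0, 0]],
    [[-0.6, 0, -2.7], [0, 0, 0]],
    [[-0.7, 0, -3.2], [0, 0, 0]],
    [[-0.7, 0, -3.8], [0, 0, 0]],
    [[-0.8, 0, -4.3], [0, 0, 0]],
    [[-0.8, 0, -4.9], [0, 0, 0]],
    [[-0.9, 0, -5.4], [0, 0, 0]]
  ]
}}

```text
time_s: 39.2
position: [0.4932, 0.1705, 0.1639]
eef_rot: [-0.68, 0.19, -0.191, 0.682]
wrist_force: [5.7, -0.1, 1.9]
gripper_width: 0.0198
```

```bash
F0=4.5 python3 step.py '[[-1.9,0,-5.0],[-0.9,0,-5.4]]' '[]' '[139]' 144 147
```

```text
s 119 off 1.16 Fn 4.56 Ft -2.24 Fz 3.13
s 129 off 1.11 Fn 4.45 Ft -3.35 Fz 2.75
s 139 off 1.02 Fn 4.55 Ft -2.71 Fz 2.02
t 39.3 fit [ 0.79 -0.05 -0.42] e 0.01 tip -6.8 grip 0.0196
s 144.0 blade [27.1 -1.1] [[[0, 0, -0.6], [0, 0, 0]], [[0, 0, -1.1], [0, 0, 0]], [[0.1, 0, -1.7], [0, 0, 0]], [[0.1, 0, -2.3], [0, 0, 0]], [[0.2, 0, -2.8], [0, 0, 0]], [[0.2, 0, -3.4], [0, 0, 0]], [[0.3, 0, -3.9], [0, 0, 0]], [[0.4, 0, -4.5], [0, 0, 0]], [[0.6, 0, -5.0], [0, 0, 0]], [[0.7, 0, -5.6], [0, 0, 0]]]
s 147.0 blade [27.9  2.2] [[[0.1, 0, -0.3], [0, 0, 0]], [[0.2, 0, -0.6], [0, 0, 0]], [[0.3, 0, -0.9], [0, 0, 0]], [[0.4, 0, -1.2], [0, 0, 0]], [[0.5, 0, -1.6], [0, 0, 0]], [[0.7, 0, -1.9], [0, 0, 0]], [[0.8, 0, -2.2], [0, 0, 0]], [[0.9, 0, -2.5], [0, 0, 0]], [[1.1, 0, -2.8], [0, 0, 0]], [[1.2, 0, -3.1], [0, 0, 0]]]
```

Emit:
{"api": "move_arm", "payload": {
  "increments": [
    [[0, 0, -0.6], [0, 0, 0]],
    [[0, 0, -1.1], [0, 0, 0]],
    [[0.1, 0, -1.7], [0, 0, 0]],
    [[0.1, 0, -2.3], [0, 0, 0]],
    [[0.2, 0, -2.8], [0, 0, 0]],
    [[0.2, 0, -3.4], [0, 0, 0]],
    [[0.3, 0, -3.9], [0, 0, 0]],
    [[0.4, 0, -4.5], [0, 0, 0]],
    [[0.6, 0, -5.0], [0, 0, 0]],
    [[0.7, 0, -5.6], [0, 0, 0]]
  ]
}}

```text
time_s: 40.13
position: [0.4907, 0.1656, 0.1639]
eef_rot: [-0.68, 0.19, -0.191, 0.682]
wrist_force: [4.6, 1.8, 2.1]
gripper_width: 0.0199
```

Emit:
{"api": "move_arm", "payload": {
  "increments": [
    [[0.1, 0, -0.3], [0, 0, 0]],
    [[0.2, 0, -0.6], [0, 0, 0]],
    [[0.3, 0, -0.9], [0, 0, 0]],
    [[0.4, 0, -1.2], [0, 0, 0]],
    [[0.5, 0, -1.6], [0, 0, 0]],
    [[0.7, 0, -1.9], [0, 0, 0]],
    [[0.8, 0, -2.2], [0, 0, 0]],
    [[0.9, 0, -2.5], [0, 0, 0]],
    [[1.0, 0, -2.8], [0, 0, 0]],
    [[1.2, 0, -3.1], [0, 0, 0]]
  ]
}}

```text
time_s: 40.97
position: [0.49, 0.1626, 0.1638]
eef_rot: [-0.68, 0.19, -0.191, 0.682]
wrist_force: [4.6, 1.9, 2.0]
gripper_width: 0.0196
```

```bash
python3 step.py '[[0.7,0,-5.6],[1.2,0,-3.1]]' '[]' '[147]' ; python3 - <<'E'
from path import *
for b in ([.016,.001],[.0115,0]): print(rows(np.array([b])),rows(np.array([b]),.215))
print('stand',go(None,[.5218,-.1953,.22],-31,p0=p,R0=q))
E
```

```text
s 129 off 1.11 Fn 4.45 Ft -3.35 Fz 2.75
s 139 off 1.02 Fn 4.55 Ft -2.71 Fz 2.02
s 147 off 0.87 Fn 4.31 Ft -2.70 Fz 3.05
t 41.0667 fit [ 0.8  -0.03 -0.41] e 0.03 tip -6.9 grip 0.02
[[ 9.2 -0.   7.6]] [[  9.1 -50.3   7.6]]
[[12.4 -0.  10.9]] [[ 12.3 -50.3  11. ]]
stand (array([ 212.3,  -55.8, -288.3]), array([-0.05, -0.28, -0.07]))
```

Full circle done. I'll take the blade off at the dot, lift, and head back.

Emit:
{"api": "move_arm", "payload": {
  "increments": [
    [[1.5, 0, 1.2], [0, 0, 0]],
    [[4, 0, 3.3], [0, 0, 0]],
    [[7, 0, 5.8], [0, 0, 0]],
    [[9, 0, 7.4], [0, 0, 0]],
    [[9.2, -4, 7.6], [0, 0, 0]],
    [[9.2, -14, 7.6], [0, 0, 0]],
    [[9.2, -28, 7.6], [0, 0, 0]],
    [[9.2, -42, 7.6], [0, 0, 0]],
    [[9.2, -52, 7.6], [0, 0, 0]],
    [[9.2, -55, 7.6], [0, 0, 0]]
  ]
}}

```text
time_s: 41.9
position: [0.5022, 0.1636, 0.2208]
eef_rot: [-0.68, 0.19, -0.191, 0.682]
wrist_force: [-0.2, 0.2, -1.1]
gripper_width: 0.02
```

Emit:
{"api": "move_arm", "payload": {
  "increments": [
    [[5, 0, -7], [0, 0, 0]],
    [[17, 0, -25], [0, 0, 0]],
    [[37, 0, -54], [0, 0, 0]],
    [[59, 0, -86], [0, 0, 0]],
    [[81, 0, -118], [0, 0, 0]],
    [[103, 0, -150], [0, 0, 0]],
    [[125, 0, -182], [0, 0, 0]],
    [[147, 0, -214], [0, 0, 0]],
    [[165, 0, -240], [0, 0, 0]],
    [[180, 0, -262], [0, 0, 0]]
  ]
}}

```text
time_s: 42.73
position: [0.518, -0.1583, 0.2177]
eef_rot: [0.681, -0.192, 0.191, -0.68]
wrist_force: [0.7, -0.1, -2.0]
gripper_width: 0.0196
```

```bash
python3 rd.py '[[9.2,-55,7.6],[180,0,-262]]'; python3 - <<'E'
from led import *
from plant import arm
s=arm.sense();print(s['time_s'],p,s['position'])
print(go(s,[.5218,-.1953,.15],-31,p0=p,R0=q))
E
```

```text
42.7333 [ 0.5196818  -0.15433468  0.21923113] [ 0.51795243 -0.15826671  0.21765955]
(array([ 23.2,  69.2, -34. ]), array([-0.05, -0.28, -0.07]))
```

Emit:
{"api": "move_arm", "payload": {
  "increments": [
    [[8, 10, -12], [0, 0, 0]],
    [[15, 25, -22], [0, 0, 0]],
    [[20, 42, -29], [0, 0, 0]],
    [[23, 58, -33], [0, 0, 0]],
    [[23.2, 67, -34], [0, 0, 0]],
    [[23.2, 69, -34], [0, 0, 0]],
    [[23.2, 69, -34], [0, 0, 0]],
    [[23.2, 69, -34], [0, 0, 0]],
    [[23.2, 69, -34], [0, 0, 0]],
    [[23.2, 69, -34], [0, 0, 0]]
  ]
}}

```text
time_s: 43.57
position: [0.5221, -0.195, 0.1504]
eef_rot: [0.681, -0.19, 0.191, -0.681]
wrist_force: [0.5, -0.1, -0.8]
gripper_width: 0.0196
```

```bash
python3 rd.py '[[23.2,69,-34]]'; python3 - <<'E'
from led import *
from plant import arm
m1=dict(np.load('w1.npz'));print('block centre w1',ray(m1,(319.5,210.3),.045))
s=arm.sense();m=arm.camera_model('wrist');im=arm.camera('wrist');print(s['time_s'],p,s['position'])
print('expect tip,collar top, hole',proj(m,s['position']-[0,0,.0407]),proj(m,s['position']-[0,0,.009]),proj(m,[.522,-.195,.045]))
c=im[150:450,170:470];cv2.imwrite('pics/w6.png',cv2.convertScaleAbs(cv2.resize(c,None,fx=2,fy=2,interpolation=cv2.INTER_CUBIC),alpha=1.6))
E
```

```text
block centre w1 [ 0.52370244 -0.19502921  0.045     ]
43.5667 [ 0.52181282 -0.19533973  0.15017112] [ 0.5220757  -0.19504734  0.15043007]
expect tip,collar top, hole [[317.3941205  277.37741176]] [[317.26893462 302.71271944]] [[317.43443223 243.0836513 ]]
```

View pics/w6.png

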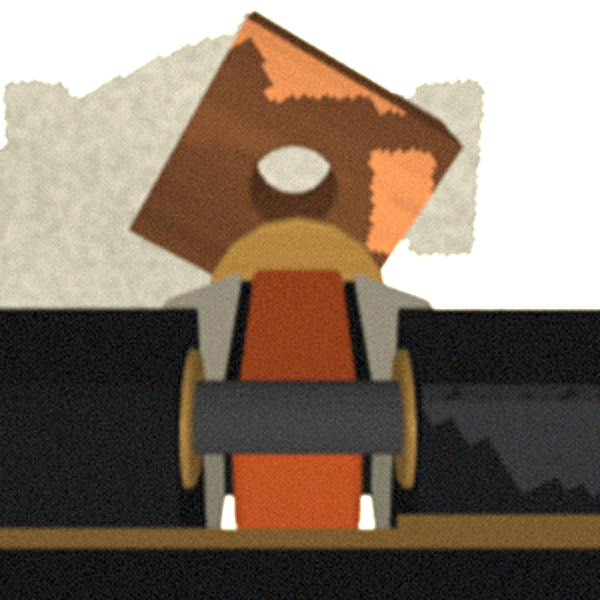

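The tool hangs upright in the grip. The hole centre is at crop (294,185), which is pixel (317,243) against an expected (317,243). I'll lower it.

Emit:
{"api": "move_arm", "payload": {
  "increments": [
    [[0, 5, 0], [0, 0, 0]],
    [[0, 18, 0], [0, 0, 0]],
    [[0, 33, 0], [0, 0, 0]],
    [[0, 48, 0], [0, 0, 0]],
    [[0, 62, 0], [0, 0, 0]],
    [[0, 74, 0], [0, 0, 0]],
    [[0, 83, 0], [0, 0, 0]],
    [[0, 88, 0], [0, 0, 0]],
    [[0, 90.5, 0], [0, 0, 0]],
    [[0, 91.5, 0], [0, 0, 0]]
  ]
}}

```text
time_s: 44.45
position: [0.5215, -0.1954, 0.0579]
eef_rot: [0.681, -0.191, 0.191, -0.681]
wrist_force: [-0.4, -0.3, -0.6]
gripper_width: 0.0196
```

```bash
python3 rd.py '[[0,91.5,0]]'; python3 - <<'E'
from led import *
from plant import arm
F=[]
for i in range(4): arm.camera('wrist');F.append(arm.sense()['wrist_force'])
s=arm.sense();print(s['time_s'],p,s['position'],np.mean(F,0))
E
```

```text
44.65 [ 0.52175695 -0.19520891  0.05867123] [ 0.52190094 -0.19551927  0.05861873] [-0.05320257  0.14762349 -1.5479059 ]
```

Emit:
{"api": "move_arm", "payload": {
  "increments": [
    [[0, 0.4, 0], [0, 0, 0]],
    [[0, 0.8, 0], [0, 0, 0]],
    [[0, 0.8, 0], [0, 0, 0]],
    [[0, 0.8, 0], [0, 0, 0]]
  ]
}}

```text
time_s: 44.98
position: [0.5218, -0.1955, 0.0577]
eef_rot: [0.681, -0.19, 0.191, -0.681]
wrist_force: [-1.1, 0.7, 3.7]
gripper_width: 0.0197
```

Emit:
{"api": "move_arm", "payload": {
  "increments": [
    [[0, 0, 0], [0, 0, 0]],
    [[0, 0, 0], [0, 0, 0]],
    [[0, 0, 0], [0, 0, 0]],
    [[0, 0, 0], [0, 0, 0]],
    [[0, 0, 0], [0, 0, 0]],
    [[0, 0, 0], [0, 0, 0]],
    [[0, 0, 0], [0, 0, 0]],
    [[0, 0, 0], [0, 0, 0]],
    [[0, 0, 0], [0, 0, 0]],
    [[0, 0, 0], [0, 0, 0]]
  ],
  "grip": 90
}}

```text
time_s: 45.82
position: [0.5215, -0.1954, 0.0572]
eef_rot: [0.681, -0.191, 0.191, -0.681]
wrist_force: [-0.6, 0.2, 0.3]
gripper_width: 0.0817
```

Emit:
{"api": "move_arm", "payload": {
  "increments": [
    [[0, 0, 0], [0, 0, 0]],
    [[0, 0, 0], [0, 0, 0]],
    [[0, -8, 0], [0, 0, 0]],
    [[0, -22, 0], [0, 0, 0]],
    [[0, -42, 0], [0, 0, 0]],
    [[0, -64, 0], [0, 0, 0]],
    [[0, -86, 0], [0, 0, 0]],
    [[0, -108, 0], [0, 0, 0]],
    [[0, -122, 0], [0, 0, 0]],
    [[0, -130, 0], [0, 0, 0]]
  ]
}}

```text
time_s: 46.65
position: [0.5224, -0.1955, 0.1899]
eef_rot: [0.681, -0.189, 0.192, -0.681]
wrist_force: [-0.1, -0.0, 0.8]
gripper_width: 0.0902
```

```bash
python3 rd.py '[[0,0.8,0],[0,-130,0]]'; python3 - <<'E'
from led import *
from plant import arm
for i in range(3): m=arm.camera_model('wrist');im=arm.camera('wrist')
s=arm.sense();print(s['time_s'],s['position'],s['gripper_width'],s['wrist_force'])
for c in('wrist','scene'):
    if c=='scene': sc=arm.camera('scene')
    for qq in('collar','stand_hole0','tool'): print(c,qq,[(round(d['score'],2),d['position'].round(4)) if hasattr(d['position'],'round') else d for d in arm.landmark_of(c,qq)][:1])
a=cv2.resize(im[100:330,220:420],(400,460));b=cv2.resize(sc[220:335,195:295],(400,460),interpolation=cv2.INTER_CUBIC)
cv2.imwrite('pics/end.png',cv2.convertScaleAbs(np.hstack([a,b]),alpha=1.5))
E
```

```text
46.8 [ 0.52154306 -0.19545396  0.18751836] 0.08992178400718853 [ 0.65683672  0.62234062 -1.25665388]
wrist collar [{'position': [0.5237, -0.1968, 0.0437], 'score': 0.71}]
wrist stand_hole0 []
wrist tool [{'position': [0.5211, -0.1988, 0.0142], 'score': 0.91}]
scene collar [{'position': [0.5214, -0.1934, 0.0393], 'score': 0.71}]
scene stand_hole0 [{'position': [0.5199, -0.1952, 0.0472], 'score': 0.79}]
scene tool [{'position': [0.5231, -0.1922, 0.0167], 'score': 0.8}]
```

View pics/end.png

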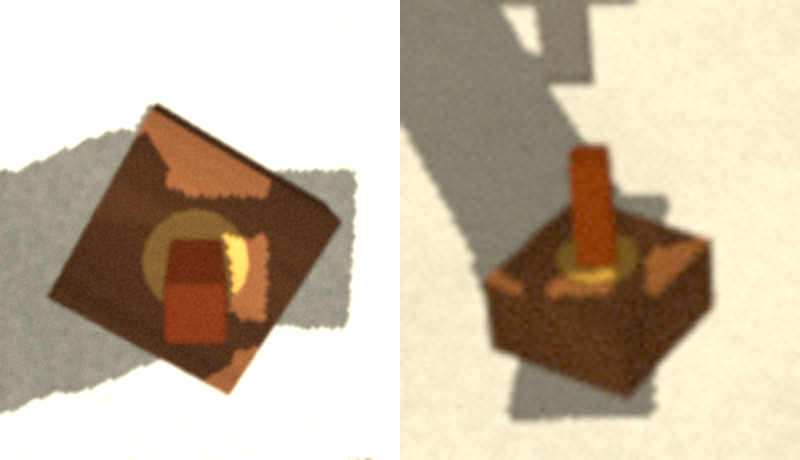

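The tool stands upright with its collar flat and centred on the block (left crop (195,265), right crop (597,260)), and the gripper is clear. I'll hand the job in.

```bash
python3 -c "
from plant import arm
print(arm.close_job(), arm.sense()['time_s'])"
```

```text
the job is handed in; nothing more can be done
the job is handed in; nothing more can be done
```

I took the orange tool from its stand and ran the cone blade once right round the inner edge of the white vase's mouth, anticlockwise. The blade went on and came off at the blue dot. Then I put the tool back, released it, and handed the job in about 47 s into the 72 s allowed. The simulator gave no verdict.

**Pressure:** The sideways push was about 4 to 5.5 N nearly all the way, and I never measured more than about 8 N in total. It dipped to about 1.2 N just past the quarter-turn point, where I corrected it at once. Force was only read between moves, so anything briefer would not show. The tip stayed 6.5 to 7.8 mm below the rim.

**Tool in the stand:** The last pictures show it upright, with the collar flat and centred on the block and the gripper open and clear.
- **Disagreement:** The networks put the collar at 39 mm (scene camera) and 44 mm (wrist camera), where 45 mm is right. I put this down to their error. The arm felt the wood at the same height as at the start, and the pictures look right.
- **Not checked:** I did not re-measure the jar, cup or saucer at the end. Nothing came near them on the way, and I felt no unexpected contact.

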